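# Find the reflector case that rattles and hold it up to the inspection camera

### The arm

A 6-joint arm with a two-finger parallel gripper is mounted at the origin on the work surface. World frame = base frame: x ahead of the robot, y to its left, z up, the work surface at z = 0. Lengths are in m, angles in degrees, forces in N, time in s.
With the tool pointing down it reaches from about 0.375 to 0.9 m from the base axis. Payload 3.1 kg.
Tool frame: the origin (TCP) lies midway between the tips of the shut fingers; the grasp point (between the pads) lies bot.hold_point_z behind it (bot.hold_point_z is the distance from the TCP to the grasp point, in m); z points along the fingers, y is the direction in which the jaws open and shut (so a half turn about z gives the same grasp; the last joint's range is limited). The gripper opens to 87 mm and grips with 3 to 60 N. Pads are 19 mm wide; open, the fingers measure 117 mm over their backs; the gripper's body (75 mm by 190 mm) begins 51 mm behind the grasp point.
Start: joints at [-76.805, 30.224, 82.088, -0, 67.689, -10.227], TCP at [0.248, -0.573, 0.223] pointing down, gripper open.
Joint ranges: [-176.69, 176.69], [-43.24, 126.21], [12.49, 139.97], [-82, 262], [0, 151.66], [-163.58, 163.58]. Speed limits (degrees/s): [159.86, 159.86, 180, 180, 180, 180].

### API

Orientations are given as a 3x3 rotation matrix whose columns are the frame's x, y, z axes.
In Python, from rig import bot, vision, hand_in gives the robot as it stands. The module is installed in compiled form; this text tells all that it offers.
- The arm moves only by the shell command python3 -m handwheel 'ROWS'. ROWS is JSON, a list of rows, each an object of numbers: "hand": the gripper's target within -1 to 1 (fully open at 1, half-way at 0, shut at -1); "dx", "dy", "dz": the shift along the world's x, y, z in cm; "wx", "wy", "wz": the turn, a rotation vector about the world's x, y, z in rad. In form: [{"hand": .., "dx": .., "dy": .., "dz": .., "wx": .., "wy": .., "wz": ..}, ...]. A call has 1 to 10 rows; each row shifts and turns the commanded pose from where the row before left it; what a row does not reach is not made up. A row lasts 1/10 s, in which the tool goes at most 50 mm and 8.59 degrees, less where a joint would pass 70% of its speed; a pose out of reach is approached as far as the arm can. A call with a gripper value outside its range is refused whole. The fingers move at their own pace and stop on an object; the grip force is fixed at half the most. Time passes only in rows, so rows that do not move let the fingers close. It gives the time, the measured TCP pose, the force and the opening at its end, in the units of the state.
- bot.read_state(): the state, without advancing time (a new reading comes with each control period).
- vision.capture(name): name is "scene" or "top" or "wrist"; returns (picture, depth): 400x640x3 uint8, red, green, blue; 400x640 float32, m along the optical axis (not along the pixel's ray), 0 where there is no reading.
- vision.get_calibration(name): a dict with "fx", "fy", "cx", "cy" (pixels), "rvec" (rotation vector, rad) and "tvec" (3), from world to camera coordinates, as OpenCV has them. Camera axes: x right, y down, z forward; pixel columns grow to the right and rows downward; lengths in m; the calibration is good to about 2 mm. A picture is of the moment at which its call begins: read the wrist's pose just before it. get_calibration takes no time and is no camera call; for the wrist camera it gives the pose at the moment of the call.
- hand_in(): hands the job in, once; it reports no verdict.
The state is a dict: "time_s": time; "joint_positions": joint angles; "qvel": joint speeds; "tau": joint torques, N m; "position": TCP position; "tcp_rot": TCP orientation; "force": force on the tool from outside, world axes, zero at the start; "moment": the same for the moment, N m; "opening": opening from 0.0 (shut) to 1.0 (fully open).
Only numpy, scipy, OpenCV 4.12 (cv2) and the standard library are available. Lean on these libraries where they do the work, as an engineer would, in place of code of your own. Each camera call takes 0.05 s, during which the arm holds its last target.

### The job

Set the inspection camera's focus knob with its pointer at the long index mark, then pick up and shake the sealed reflector cases end to end, one after another, to find which of the three rattles because its ball reflector has come loose. Set any sound case back down flat where it stood, without dropping it, leave everything else alone, and finish still holding the rattling case up in front of the lens for its picture: level, centred on the lens, one of its labelled ends square to the lens and about 70 mm from it. The job ends with the case held there in the gripper, steady and off the bench.

Things in the scene. Friction and masses are not known exactly. Their poses are not given: they have to be found in the camera images.
- case_a: One of three sealed hard grey plastic cases, alike in looks; any one may be the rattling one. 130 mm long (x) x 50 wide (y) x 48 high (z), both ends alike with a blank label; origin: centre of the underside, z up. Stands flat at the start; grip it across the 50 mm width at the middle. 0.14 to 0.75 kg, differing by their contents, so weight does not tell.
- case_b: Sealed case exactly like case_a in size, axes and looks. In two of the three cases the ball reflector is fast in its seat; in the third, which may be any, it is loose: a 36 mm steel ball, 0.19 kg, that rolls freely lengthways over 86 mm inside and knocks on the end walls, so when that case is tipped or shaken end to end its balance shifts lengthways (0.08 N m either way about its middle).
- case_c: Sealed case exactly like case_a in size, axes and looks; it too may be the one that rattles.
- focus (a joint): Angle of the focus knob, rad, about its upright axis, growing clockwise from above, range 0 to 3.6; 0.04 N m stiff, stays where left. The white pointer line on the knob meets the dial's long bold index mark at 1.90; short ticks are 0.2 rad apart. At 0 it points along the camera's -y, at 1.57 along its -x.
- knob_top (a point): Centre of the top face of the focus knob: black, knurled, round, 40 mm across, 34 mm high, upright on a dial plate 74 mm across on top of the camera's lens. The plate is 34 mm below this point. Nothing near it is higher.
- lens (a point): Centre of the front of the camera's lens, 115 mm above the bench on the level lens axis. Its -x axis is the way the lens looks, z up. The ring light round it, 84 mm across, reaches no further forward. The knob's axis is 81.5 mm behind it.
- camera: The inspection camera on its stand, fixed to the bench: origin on the bench under the knob's axis, -x the way the lens looks, z up. Base plate 210 x 130 x 12 mm from x = -65 to +145 mm, camera body behind the lens 150 mm high, 189 mm over all.
- dropper: Bystander, to be left where it is: small amber dropper bottle, 30 mm across, 75 mm high, origin in its foot.
- keypad: Bystander, to be left where it is: black hand-held keypad, 150 x 82 x 24 mm, flat on the bench.
- carton: Bystander, to be left where it is: cardboard carton 90 x 60 x 50 mm.
- dish: Bystander, to be left where it is: shallow glass dish, 70 mm across, 18 mm high.
- retainer: Bystander, to be left where it is: brass lens retaining ring, 36 mm across, 8 mm high.
- sensor: Bystander, to be left where it is: power sensor head on a post and foot, 50 x 40 mm foot, 95 mm high.
- driver: Bystander, to be left where it is: small screwdriver 130 mm long lying flat.
Things that resemble listed ones, but are neither listed nor needed, are in the scene too. Leave any pink or turquoise look-alike of the case_a alone.

How it is judged:
By the outcome, as a careful person would: the job done as asked, in the order asked, and still so for the second after the job is handed in, while the arm keeps its last pose, push and grip.
It also fails if it takes over 72 s, if anything falls off the work surface, if the arm or the gripper's body presses on something with over 40 N, if the wrist force passes 120 N, or if a joint passes its speed limit or range.

## Working session

There is one attempt and no reset: what is moved stays moved. The work goes in short steps, Python scripts to look and compute and a shell command to move; the robot and the scene stay as the last step left them, time stands still between calls to the robot, and variables do not carry over. Pictures are saved under pics/ and viewed, and the job is handed in when it is done.

```bash
mkdir -p pics; ls; cat > h.py <<'E'
from rig import bot, vision
import numpy as np, cv2
def save(n,p): cv2.imwrite('pics/'+n+'.png',cv2.cvtColor(p,cv2.COLOR_RGB2BGR))
def cal(n):
    c=vision.get_calibration(n);R=cv2.Rodrigues(np.array(c['rvec'],float))[0];return c,R,np.array(c['tvec'],float).ravel()
def ray(n,uv,z,C=None):
    c,R,t=C or cal(n);uv=np.atleast_2d(uv).astype(float)
    d=np.c_[(uv[:,0]-c['cx'])/c['fx'],(uv[:,1]-c['cy'])/c['fy'],np.ones(len(uv))]@R
    o=-R.T@t
    return o+d*((z-o[2])/d[:,2])[:,None]
def cloud(depth,C):
    c,R,t=C;v,u=np.mgrid[:400,:640]
    P=np.stack([(u-c['cx'])/c['fx']*depth,(v-c['cy'])/c['fy']*depth,depth],-1)
    return (P-t)@R
def proj(P,C):
    c,R,t=C;q=np.atleast_2d(P)@R.T+t
    return np.c_[q[:,0]/q[:,2]*c['fx']+c['cx'],q[:,1]/q[:,2]*c['fy']+c['cy']]
E
python3 - <<'E'
from h import *
print(bot.read_state(), bot.hold_point_z)
for n in ['scene','top','wrist']:
    C=cal(n); p,d=vision.capture(n); save(n+'0',p); np.savez('pics/%s0.npz'%n,p=p,d=d)
    print(n,C[0], -C[1].T@C[2])
E
```

```text
pics
{'time_s': 0.0, 'joint_positions': array([-7.68057827e+01,  3.02775325e+01,  8.21547629e+01, -2.44835273e-03,
        6.76880310e+01, -1.02271806e+01]), 'qvel': array([-0.10706179,  0.00740372, -0.03534006,  0.05982045,  0.05672257,
        0.05687407]), 'tau': array([-5.73041580e-04, -4.40040171e+01, -1.76593584e+01,  6.32813293e-02,
        5.82296192e-02, -1.70620501e-04]), 'position': array([ 0.24828335, -0.57279182,  0.221596  ]), 'tcp_rot': array([[ 9.17599863e-01,  3.97504998e-01, -5.17839776e-04],
       [ 3.97505195e-01, -9.17597666e-01,  2.03562761e-03],
       [ 3.34003578e-04, -2.07373561e-03, -9.99997794e-01]]), 'force': array([ 0.89026492, -0.29710357, -0.45110317]), 'moment': array([ 0.01651256, -0.00819591,  0.02956263]), 'opening': 0.9963674909437317} 0.0187
scene {'fx': 464.4969808936609, 'fy': 464.4969808936609, 'cx': 318.2718036708926, 'cy': 198.00997110314847, 'rvec': array([ 0.78120311,  2.45339081, -1.2991105 ]), 'tvec': array([ 0.3939761 , -0.05008369,  1.54107174])} [1.04500558 0.85431756 0.84304952]
top {'fx': 446.47569247147095, 'fy': 446.47569247147095, 'cx': 314.2747263434544, 'cy': 196.60991336385035, 'rvec': array([ 2.13753844, -2.19300298,  0.11013792]), 'tvec': array([0.01267728, 0.49761418, 1.64124299])} [ 0.32224691 -0.00413302  1.68451743]
wrist {'fx': 325.36303503708626, 'fy': 325.36303503708626, 'cx': 317.0705589030745, 'cy': 199.57554187510684, 'rvec': array([-2.42296123,  1.59109266,  0.22699213]), 'tvec': array([-0.62261065, -0.03311171,  0.39065694])} [ 0.31784321 -0.54145654  0.38360624]
```

View pics/scene0.png

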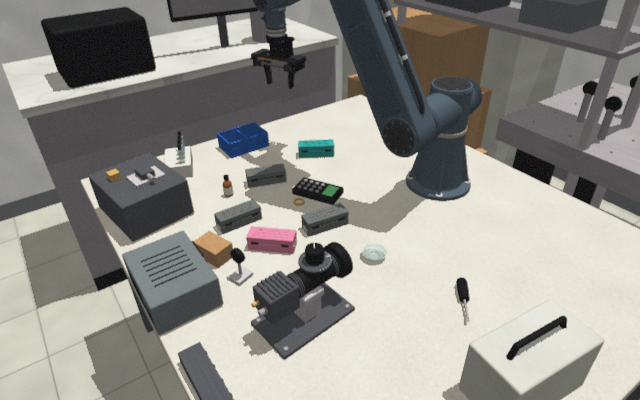

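View pics/top0.png

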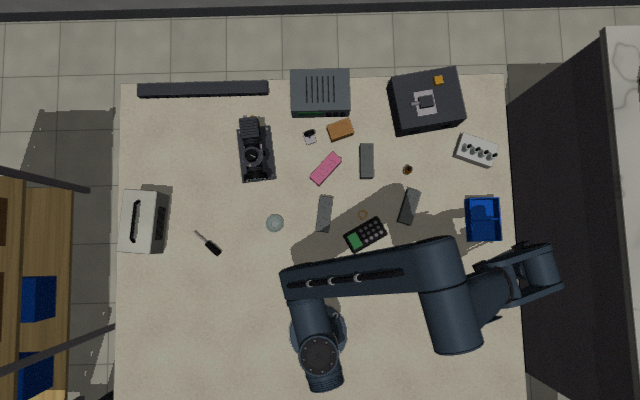

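View pics/wrist0.png

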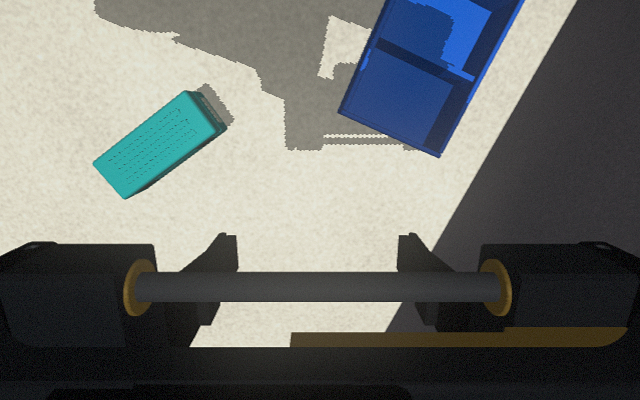

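Scene view: the grey cases are at (266,176), (238,216) and (326,219), with look-alikes pink (272,239) and turquoise (316,148). In the top view the same grey cases are at (409,206), (366,161) and (324,213), and pink is at (325,168). The camera and knob are at (253,156). Next I'll measure the poses.

```bash
python3 - <<'E'
from h import *
for n in ['top','scene']:
    z=np.load('pics/%s0.npz'%n);p,d=z['p'],z['d'];C=cal(n);P=cloud(d,C)
    hsv=cv2.cvtColor(p,cv2.COLOR_RGB2HSV)
    seeds={'top':[(324,213),(409,206),(366,161)],'scene':[(326,219),(266,176),(238,216)]}[n]
    for s in seeds:
        zz=np.median(P[s[1]-2:s[1]+3,s[0]-2:s[0]+3,2])
        m=((abs(P[...,2]-zz)<.008)&(d>0)).astype(np.uint8)
        k,l=cv2.connectedComponents(m); mm=l==l[s[1],s[0]]
        q=P[mm]; r=cv2.minAreaRect(q[:,:2].astype(np.float32))
        print(n,s,'z',zz.round(4),mm.sum(),'c',np.round(r[0],4),'size',np.round(r[1],3),'ang',r[2])
    # bench
    tbl=P[300 if n=='top' else 250: , :][...,2]
    print('bench z', np.median(P[175:185,140:200,2]) if n=='top' else np.median(P[260:280,400:430,2]))
z=np.load('pics/top0.npz');p=z['p']
save('top_crop',cv2.resize(p[70:270,210:450],(720,600),interpolation=cv2.INTER_CUBIC))
z=np.load('pics/scene0.npz');p=z['p']
save('sc_crop',cv2.resize(p[130:360,180:420],None,fx=2.6,fy=2.6,interpolation=cv2.INTER_CUBIC))
E
```

```text
top (324, 213) z 0.0483 459 c [ 0.4318 -0.0338] size [0.05  0.129] ang 81.41213989257812
top (409, 206) z 0.0468 465 c [ 0.4514 -0.3495] size [0.051 0.131] ang 69.99288940429688
top (366, 161) z 0.0471 458 c [ 0.628  -0.1982] size [0.049 0.13 ] ang 87.969482421875
bench z -0.0002781186070438334
scene (326, 219) z 0.0449 580 c [ 0.4337 -0.0311] size [0.057 0.132] ang 82.54288482666016
scene (266, 176) z 0.0368 157 c [ 0.4617 -0.3255] size [0.015 0.127] ang 69.90147399902344
scene (238, 216) z 0.0414 556 c [ 0.6304 -0.1957] size [0.057 0.131] ang 88.75123596191406
bench z -0.0005308598048730153
```

```bash
python3 - <<'E'
from h import *
# sizes / heights of everything by top height map
z=np.load('pics/top0.npz');p,d=z['p'],z['d'];P=cloud(d,cal('top'))
m=((P[...,2]>.006)&(d>0)&(P[...,0]>.28)).astype(np.uint8)
k,l,st,ce=cv2.connectedComponentsWithStats(m)
for i in range(1,k):
    if st[i,4]<15: continue
    q=P[l==i]; r=cv2.minAreaRect(q[:,:2].astype(np.float32))
    print(ce[i].round(),st[i,4],'c',np.round(r[0],3),'s',np.round(r[1],3),round(r[2],1),'zmax',q[:,2].max().round(3))
E
```

```text
[614. 133.] 11115 c [ 0.673 -1.067] s [0.126 0.786] 85.7 zmax 0.199
[426. 101.] 4370 c [ 0.84  -0.426] s [0.208 0.262] 8.5 zmax 0.161
[320.  92.] 2890 c [ 0.881 -0.034] s [0.176 0.24 ] 0.6 zmax 0.106
[202.  89.] 1965 c [0.93  0.419] s [0.067 0.501] 0.0 zmax 0.049
[255. 150.] 2023 c [0.69  0.222] s [0.279 0.136] 6.4 zmax 0.198
[340. 129.] 447 c [ 0.751 -0.107] s [0.063 0.106] 16.3 zmax 0.061
[309. 136.] 137 c [0.73  0.012] s [0.052 0.047] 13.4 zmax 0.099
[476. 150.] 1071 c [ 0.662 -0.61 ] s [0.145 0.106] 66.6 zmax 0.132
[366. 160.] 521 c [ 0.636 -0.202] s [0.146 0.063] 0.4 zmax 0.06
[325. 168.] 515 c [ 0.604 -0.047] s [0.065 0.145] 43.9 zmax 0.061
[407. 170.] 71 c [ 0.587 -0.35 ] s [0.029 0.025] 60.2 zmax 0.083
[143. 222.] 2938 c [0.421 0.647] s [0.184 0.244] 84.9 zmax 0.178
[409. 206.] 553 c [ 0.453 -0.349] s [0.062 0.14 ] 64.5 zmax 0.06
[324. 214.] 490 c [ 0.431 -0.032] s [0.054 0.133] 81.2 zmax 0.059
[483. 218.] 937 c [ 0.398 -0.631] s [0.136 0.16 ] 89.7 zmax 0.073
[274. 223.] 206 c [0.402 0.153] s [0.067 0.064] 88.3 zmax 0.029
[399. 247.] 3044 c [ 0.35  -0.289] s [0.14  0.488] 0.0 zmax 0.837
[210. 246.] 153 c [0.338 0.405] s [0.127 0.028] 46.4 zmax 0.033
[482. 233.] 42 c [ 0.346 -0.62 ] s [0.021 0.056] 4.8 zmax 0.014
[529. 250.] 586 c [ 0.297 -0.594] s [0.033 0.244] 2.1 zmax 0.602
```

View pics/top_crop.png

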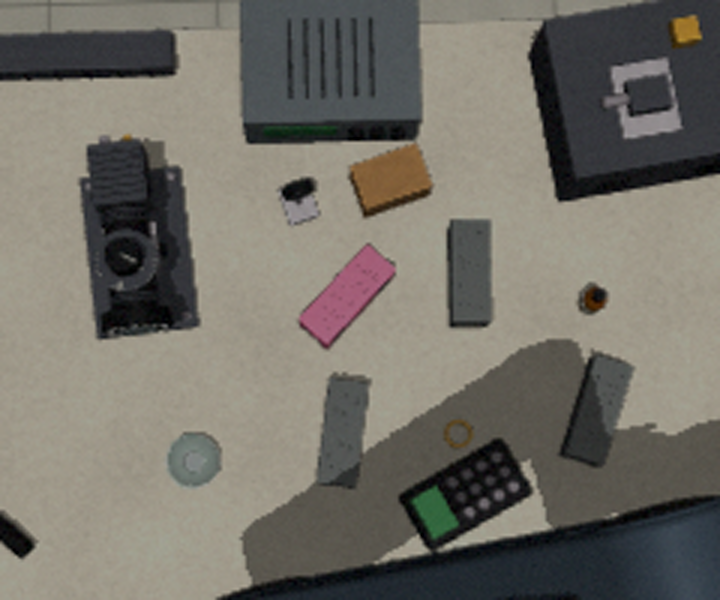

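View pics/sc_crop.png

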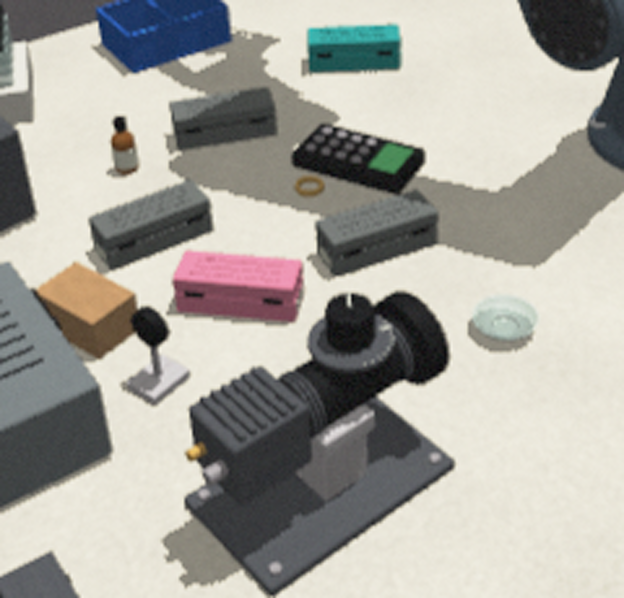

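```bash
python3 - <<'E'
from h import *
z=np.load('pics/top0.npz');d=z['d'];C=cal('top');P=cloud(d,C)
m=(d>0)&(abs(P[...,0]-.68)<.14)&(abs(P[...,1]-.22)<.08)&(P[...,2]>.17)
q=P[m];print(m.sum(),q.mean(0),q.min(0),q.max(0))
for zz in np.arange(.14,.2,.01):
    print(zz,((P[...,2]>zz)&(P[...,2]<zz+.01)&(abs(P[...,0]-.68)<.14)&(abs(P[...,1]-.22)<.08)).sum())
m=(abs(P[...,0]-.68)<.16)&(abs(P[...,1]-.22)<.09)&(P[...,2]>.006)&(P[...,2]<.02)
r=cv2.minAreaRect(P[m][:,:2].astype(np.float32));print('base',r)
print(ray('top',(252.7,155.7),.189))
z=np.load('pics/scene0.npz');p=z['p'];print(ray('scene',(180+349/2.6,130+300/2.6),.189))
s=bot.read_state();T=np.array(s['tcp_rot']);c,R,t=cal('wrist')
print('axis in tool',(R@T).T@[0,0,1],'off',T.T@(-R.T@t-s['position']), 'img up in tool',(R@T).T@[0,-1,0])
E
```

```text
119 [0.62994936 0.21280547 0.18789289] [0.6109565  0.19411652 0.1723903 ] [0.64998126 0.23234366 0.19766876]
0.14 386
0.15000000000000002 414
0.16000000000000003 30
0.17000000000000004 9
0.18000000000000005 75
0.19000000000000006 35
base ((0.6820167899131775, 0.22056059539318085), (0.1784859001636505, 0.3158838152885437), 89.85916900634766)
[[0.62595329 0.20549822 0.189     ]]
[[0.62831607 0.20873545 0.189     ]]
axis in tool [-2.77842582e-01  3.86500293e-04  9.60626540e-01] off [ 0.07634513 -0.00147018 -0.16191283] img up in tool [9.60626566e-01 4.41219341e-04 2.77842412e-01]
```

```bash
python3 -m handwheel '[{"hand":1,"dx":2,"dy":2.5,"dz":3},{"hand":1,"dx":2,"dy":3.5,"dz":3},{"hand":1,"dx":2,"dy":4,"dz":3},{"hand":1,"dx":2,"dy":4,"dz":2},{"hand":1,"dx":2,"dy":4,"dz":1},{"hand":1,"dx":2,"dy":4},{"hand":1,"dx":2,"dy":4},{"hand":1,"dx":2,"dy":4},{"hand":1,"dx":2,"dy":4},{"hand":1,"dx":1,"dy":2}]'
python3 - <<'E'
from h import *
C=cal('wrist');p,d=vision.capture('wrist');save('w1',p);c,R,t=C
np.savez('pics/w1.npz',p=p,d=d,R=R,t=t)
E
```

```text
invalid input
```

View pics/w1.png

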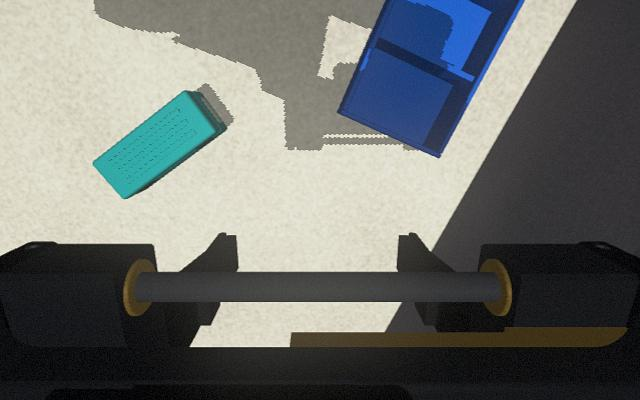

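The picture hasn't changed: the call was refused, probably because each row needs every key.

```bash
python3 -m handwheel '[{"hand":1,"dx":2,"dy":2.5,"dz":3,"wx":0,"wy":0,"wz":0},{"hand":1,"dx":2,"dy":3.5,"dz":3,"wx":0,"wy":0,"wz":0},{"hand":1,"dx":2,"dy":4,"dz":2,"wx":0,"wy":0,"wz":0},{"hand":1,"dx":2,"dy":4,"dz":2,"wx":0,"wy":0,"wz":0},{"hand":1,"dx":2,"dy":4,"dz":1,"wx":0,"wy":0,"wz":0},{"hand":1,"dx":2,"dy":4,"dz":0,"wx":0,"wy":0,"wz":0},{"hand":1,"dx":2,"dy":4,"dz":0,"wx":0,"wy":0,"wz":0},{"hand":1,"dx":2,"dy":4,"dz":0,"wx":0,"wy":0,"wz":0},{"hand":1,"dx":2,"dy":4,"dz":0,"wx":0,"wy":0,"wz":0},{"hand":1,"dx":1,"dy":2,"dz":0,"wx":0,"wy":0,"wz":0}]'
python3 - <<'E'
from h import *
C=cal('wrist');p,d=vision.capture('wrist');save('w1',p);c,R,t=C
np.savez('pics/w1.npz',p=p,d=d,R=R,t=t)
E
```

```text
time_s: 1.2
position: [0.4389, -0.2102, 0.3324]
tcp_rot: [[0.917, 0.4, 0.0], [0.4, -0.917, 0.001], [0.001, -0.001, -1.0]]
force: [0.2, -1.0, 1.0]
opening: 1.001
```

View pics/w1.png

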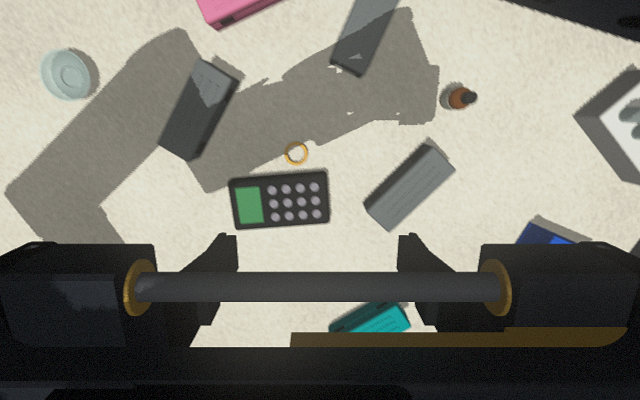

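The wrist view shows grey case 1 at (200,110), case 2 at (410,187) and case 3 at (365,35). Next I'll measure cases 1 and 2 here, then go to the knob.

```bash
python3 - <<'E'
from h import *
z=np.load('pics/w1.npz');p,d=z['p'],z['d'];C=(cal('wrist')[0],z['R'],z['t']);P=cloud(d,C)
for s in [(205,100),(410,187),(370,35)]:
    zz=np.median(P[s[1]-2:s[1]+3,s[0]-2:s[0]+3,2])
    m=((abs(P[...,2]-zz)<.006)&(d>0)).astype(np.uint8)
    k,l=cv2.connectedComponents(m); mm=l==l[s[1],s[0]]
    r=cv2.minAreaRect(P[mm][:,:2].astype(np.float32))
    print(s,zz.round(4),mm.sum(),np.round(r[0],4),np.round(r[1],4),r[2])
print('bench',np.median(P[150:170,480:540,2]))
E
python3 -m handwheel '[{"hand":1,"dx":1.5,"dy":3.5,"dz":0,"wx":0,"wy":0,"wz":0},{"hand":1,"dx":2,"dy":4,"dz":0,"wx":0,"wy":0,"wz":0},{"hand":1,"dx":2,"dy":4,"dz":0,"wx":0,"wy":0,"wz":0},{"hand":1,"dx":2,"dy":4.5,"dz":0,"wx":0,"wy":0,"wz":0},{"hand":1,"dx":2,"dy":4.5,"dz":0,"wx":0,"wy":0,"wz":0},{"hand":1,"dx":2,"dy":4.5,"dz":0,"wx":0,"wy":0,"wz":0},{"hand":1,"dx":2,"dy":4.5,"dz":0,"wx":0,"wy":0,"wz":0},{"hand":1,"dx":2,"dy":4.5,"dz":-1,"wx":0,"wy":0,"wz":0},{"hand":1,"dx":2,"dy":4.5,"dz":-1,"wx":0,"wy":0,"wz":0},{"hand":1,"dx":1.5,"dy":3,"dz":-1,"wx":0,"wy":0,"wz":0}]'
python3 - <<'E'
from h import *
C=cal('wrist');p,d=vision.capture('wrist');save('w2',p);c,R,t=C
np.savez('pics/w2.npz',p=p,d=d,R=R,t=t)
u=proj([[.629,.209,.189]],C)[0].astype(int);print(u, bot.read_state()['position'])
save('w2c',cv2.resize(p[max(0,u[1]-75):u[1]+75,u[0]-100:u[0]+100],(800,600),interpolation=cv2.INTER_CUBIC))
E
```

```text
(205, 100) 0.0475 3810 [ 0.4341 -0.0324] [0.051 0.13 ] 81.28916931152344
(410, 187) 0.0479 3141 [ 0.4537 -0.3477] [0.0504 0.1299] 70.26786041259766
(370, 35) 0.048 3030 [ 0.6142 -0.1971] [0.0501 0.0968] 88.8993148803711
bench -0.00010944739374783423
time_s: 2.25
position: [0.6289, 0.2037, 0.3018]
tcp_rot: [[0.917, 0.399, 0.0], [0.399, -0.917, 0.001], [0.0, -0.0, -1.0]]
force: [0.3, 0.2, 1.0]
opening: 0.998
[313 193] [0.62980679 0.20763549 0.29925122]
```

View pics/w2.png

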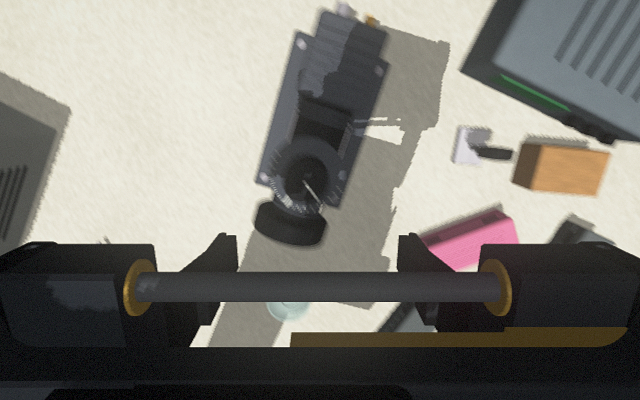

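View pics/w2c.png

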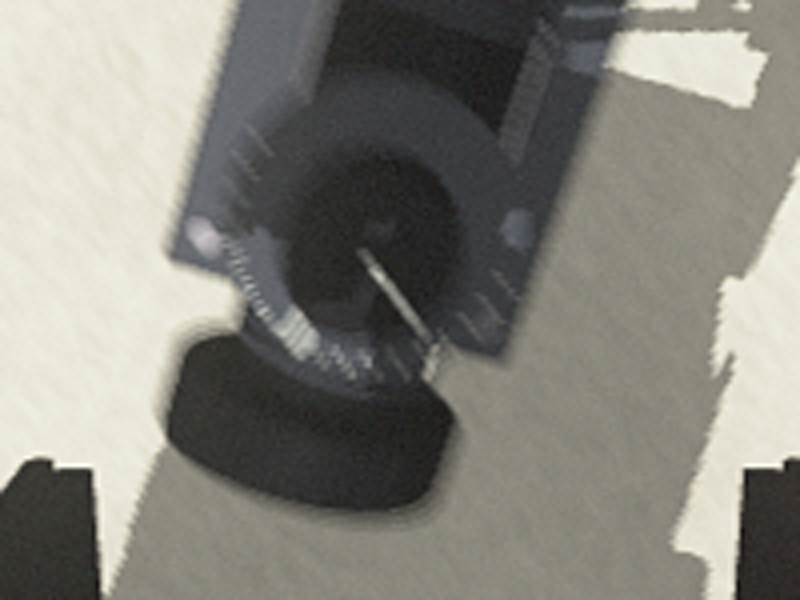

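The knob is at about (313,193), with its pointer running lower right and the bold mark at lower left. The picture is blurred by motion, so I'll take it again now the arm is still.

```bash
python3 -m handwheel '[{"hand":1,"dx":0,"dy":0,"dz":-2,"wx":0,"wy":0,"wz":0},{"hand":1,"dx":0,"dy":0,"dz":0,"wx":0,"wy":0,"wz":0},{"hand":1,"dx":0,"dy":0,"dz":0,"wx":0,"wy":0,"wz":0}]'
python3 - <<'E'
from h import *
C=cal('wrist');p,d=vision.capture('wrist');save('w3',p);c,R,t=C
np.savez('pics/w3.npz',p=p,d=d,R=R,t=t)
u=proj([[.629,.209,.175]],C)[0].astype(int);print(u, bot.read_state()['position'])
x0,y0=u[0]-80,u[1]-60;print(x0,y0)
save('w3c',cv2.resize(p[y0:y0+120,x0:x0+160],(800,600),interpolation=cv2.INTER_CUBIC))
P=cloud(d,C)
b=P[u[1]-60:u[1]+60,u[0]-80:u[0]+80]
m=(b[...,2]>.18)&(b[...,2]<.2); q=b[m]; print(np.median(q[:,2]),m.sum(),cv2.minEnclosingCircle(q[:,:2].astype(np.float32)),q.mean(0))
m=(b[...,2]>.15)&(b[...,2]<.16); q=b[m]; print(np.median(q[:,2]),m.sum(),cv2.minEnclosingCircle(q[:,:2].astype(np.float32)))
E
```

```text
time_s: 2.6
position: [0.6279, 0.2003, 0.2821]
tcp_rot: [[0.918, 0.397, -0.002], [0.397, -0.918, -0.0], [-0.002, -0.0, -1.0]]
force: [0.6, -0.4, 0.2]
opening: 1.0
[309 192] [0.62838962 0.20016381 0.28299336]
229 132
0.18864184985833948 1900 ((0.6336187124252319, 0.21590682864189148), 0.020825054496526718) [0.63484476 0.21638872 0.18840706]
0.15472405172633993 3817 ((0.6128119230270386, 0.21883456408977509), 0.058101214468479156)
```

View pics/w3c.png

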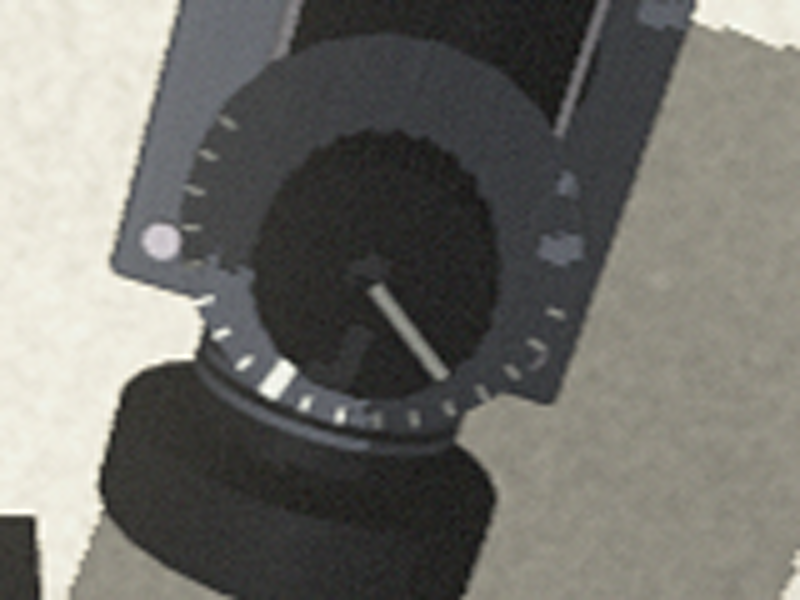

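View pics/w3.png

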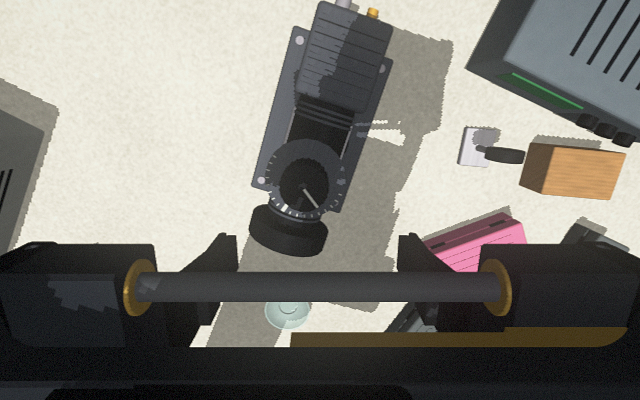

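Clear now: the pointer runs from crop (375,288) to (445,378), and the bold mark is at (278,380). I'll work out both angles.

```bash
python3 - <<'E'
from h import *
z=np.load('pics/w3.npz');C=(cal('wrist')[0],z['R'],z['t'])
f=lambda q:np.array(q)/5.+[229,132]-.4
pt=ray('w',f([(375,288),(445,378)]),.1886,C)[:,:2]
tk=ray('w',f([(229,123),(208,154),(195,190),(190,227),(204,300),(221,333),(245,362),(278,380),(305,402),(341,414),(413,418),(449,408),(483,391),(513,372),(538,346),(556,314)]),.1546,C)[:,:2]
A=np.c_[2*tk,np.ones(len(tk))];s=np.linalg.lstsq(A,(tk**2).sum(1),rcond=None)[0]
c=s[:2];r=np.sqrt(s[2]+c@c);print('dial c',c,'r',r)
ang=np.degrees(np.arctan2(*(tk-c).T[::-1]));print(ang.round(1))
pa=np.degrees(np.arctan2(*(pt[1]-pt[0])[::-1]));print('pointer dir',pa, 'from centre',np.degrees(np.arctan2(*(pt[1]-c)[::-1])),pt, np.linalg.norm(pt-c,axis=1))
p=z['p'];d=z['d'];P=cloud(d,C)
m=(abs(P[...,2]-.1886)<.004)&(abs(P[...,0]-.63)<.03)&(abs(P[...,1]-.21)<.03);q=P[m][:,:2].astype(np.float32)
print(m.sum(),cv2.minEnclosingCircle(q),cv2.minAreaRect(q))
m=(abs(P[...,2]-.012)<.004)&(abs(P[...,0]-.68)<.14)&(abs(P[...,1]-.22)<.08);q=P[m][:,:2].astype(np.float32);print(cv2.minAreaRect(q))
e=ray('w',f([(320,-600+600),(300,0)]),.01,C)
E
```

```text
dial c [0.6338395  0.21604544] r 0.034838135889825074
[  75.9   87.2   98.8  110.1  132.9  144.2  155.7  167.1  177.9 -170.4
 -148.1 -136.5 -124.6 -113.6 -102.4  -91.1]
pointer dir -120.04695004753816 from centre -121.7186429481913 [[0.63311209 0.2159243 ]
 [0.62358477 0.19945369]] [0.00073743 0.01950501]
1835 ((0.633904218673706, 0.21599233150482178), 0.020527420565485954) ((0.6342554688453674, 0.21631911396980286), (0.039856571704149246, 0.039458394050598145), 67.36192321777344)
((0.673469066619873, 0.21974459290504456), (0.2101156860589981, 0.13011619448661804), 5.757157325744629)
```

Knob axis (0.634, 0.216), top at 0.1886 and camera yaw 5.9°. The pointer is at −120.9° and the mark at 167.1°, so it needs about 72° clockwise. I'll pre-turn the wrist +40° and descend.

```bash
python3 -m handwheel '[{"hand":1,"dx":0.1,"dy":0.3,"dz":-1,"wx":0,"wy":0,"wz":0.14},{"hand":1,"dx":0.1,"dy":0.3,"dz":-1,"wx":0,"wy":0,"wz":0.14},{"hand":1,"dx":0.1,"dy":0.3,"dz":-1,"wx":0,"wy":0,"wz":0.14},{"hand":1,"dx":0.1,"dy":0.3,"dz":-1,"wx":0,"wy":0,"wz":0.14},{"hand":1,"dx":0.15,"dy":0.4,"dz":-1,"wx":0,"wy":0,"wz":0.14},{"hand":1,"dx":0,"dy":0,"dz":0,"wx":0,"wy":0,"wz":0},{"hand":1,"dx":0,"dy":0,"dz":0,"wx":0,"wy":0,"wz":0},{"hand":1,"dx":0,"dy":0,"dz":0,"wx":0,"wy":0,"wz":0}]'
python3 - <<'E'
from h import *
C=cal('wrist');p,d=vision.capture('wrist');save('w4',p)
P=cloud(d,C)
m=(abs(P[...,2]-.1886)<.004)&(abs(P[...,0]-.633)<.03)&(abs(P[...,1]-.215)<.03);q=P[m][:,:2].astype(np.float32)
print(m.sum(),cv2.minEnclosingCircle(q),cv2.minAreaRect(q)); s=bot.read_state();print(s['position'],s['joint_positions'])
E
```

```text
time_s: 3.45
position: [0.6343, 0.2165, 0.2339]
tcp_rot: [[0.448, 0.894, 0.002], [0.894, -0.448, 0.0], [0.001, 0.002, -1.0]]
force: [0.1, 0.2, 0.1]
opening: 1.0
2560 ((0.6338878273963928, 0.21648573875427246), 0.02062913589179516) ((0.6338863968849182, 0.21669654548168182), (0.03888123482465744, 0.0407588928937912), 58.73431396484375)
[0.63427992 0.21656459 0.23376617] [ 9.32042184e+00  3.31493466e+01  7.44636756e+01 -3.86703659e-03
  7.22678281e+01  3.59124288e+01]
```

View pics/w4.png

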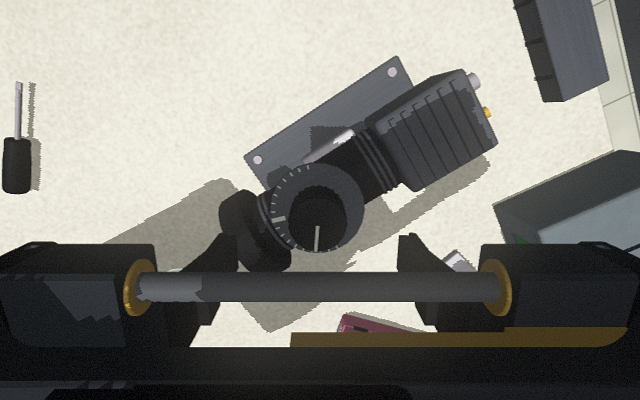

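The knob at (317,212) sits between the jaws, within 0.5 mm of centre. Down and close.

```bash
python3 -m handwheel '[{"hand":1,"dx":0,"dy":0,"dz":-2,"wx":0,"wy":0,"wz":0},{"hand":1,"dx":0,"dy":0,"dz":-2,"wx":0,"wy":0,"wz":0},{"hand":1,"dx":0,"dy":0,"dz":-2,"wx":0,"wy":0,"wz":0},{"hand":1,"dx":0,"dy":0,"dz":-1.1,"wx":0,"wy":0,"wz":0},{"hand":1,"dx":0,"dy":0,"dz":0,"wx":0,"wy":0,"wz":0},{"hand":-1,"dx":0,"dy":0,"dz":0,"wx":0,"wy":0,"wz":0},{"hand":-1,"dx":0,"dy":0,"dz":0,"wx":0,"wy":0,"wz":0},{"hand":-1,"dx":0,"dy":0,"dz":0,"wx":0,"wy":0,"wz":0},{"hand":-1,"dx":0,"dy":0,"dz":0,"wx":0,"wy":0,"wz":0},{"hand":-1,"dx":0,"dy":0,"dz":0,"wx":0,"wy":0,"wz":0}]'
```

```text
time_s: 4.5
position: [0.6339, 0.217, 0.162]
tcp_rot: [[0.446, 0.895, 0.001], [0.895, -0.446, 0.0], [0.0, 0.001, -1.0]]
force: [0.6, -0.7, 0.5]
opening: 0.631
```

```bash
python3 -m handwheel '[{"hand":-1,"dx":0,"dy":0,"dz":0,"wx":0,"wy":0,"wz":0},{"hand":-1,"dx":0,"dy":0,"dz":0,"wx":0,"wy":0,"wz":0},{"hand":-1,"dx":0,"dy":0,"dz":0,"wx":0,"wy":0,"wz":0}]'
```

```text
time_s: 4.8
position: [0.6345, 0.2165, 0.1617]
tcp_rot: [[0.446, 0.895, 0.002], [0.895, -0.446, -0.0], [0.0, 0.002, -1.0]]
force: [2.5, -1.2, -0.2]
opening: 0.451
```

```bash
python3 -m handwheel '[{"hand":-1,"dx":0,"dy":0,"dz":0,"wx":0,"wy":0,"wz":-0.13},{"hand":-1,"dx":0,"dy":0,"dz":0,"wx":0,"wy":0,"wz":-0.13},{"hand":-1,"dx":0,"dy":0,"dz":0,"wx":0,"wy":0,"wz":-0.13},{"hand":-1,"dx":0,"dy":0,"dz":0,"wx":0,"wy":0,"wz":-0.13},{"hand":-1,"dx":0,"dy":0,"dz":0,"wx":0,"wy":0,"wz":-0.13},{"hand":-1,"dx":0,"dy":0,"dz":0,"wx":0,"wy":0,"wz":-0.13},{"hand":-1,"dx":0,"dy":0,"dz":0,"wx":0,"wy":0,"wz":-0.13},{"hand":-1,"dx":0,"dy":0,"dz":0,"wx":0,"wy":0,"wz":-0.13},{"hand":-1,"dx":0,"dy":0,"dz":0,"wx":0,"wy":0,"wz":-0.13},{"hand":-1,"dx":0,"dy":0,"dz":0,"wx":0,"wy":0,"wz":-0.087}]'
python3 -m handwheel '[{"hand":-1,"dx":0,"dy":0,"dz":0,"wx":0,"wy":0,"wz":0},{"hand":-1,"dx":0,"dy":0,"dz":0,"wx":0,"wy":0,"wz":0},{"hand":1,"dx":0,"dy":0,"dz":0,"wx":0,"wy":0,"wz":0},{"hand":1,"dx":0,"dy":0,"dz":0,"wx":0,"wy":0,"wz":0},{"hand":1,"dx":0,"dy":0,"dz":0,"wx":0,"wy":0,"wz":0},{"hand":1,"dx":0,"dy":0,"dz":1,"wx":0,"wy":0,"wz":0},{"hand":1,"dx":0,"dy":0,"dz":3,"wx":0,"wy":0,"wz":0},{"hand":1,"dx":0,"dy":0,"dz":3,"wx":0,"wy":0,"wz":0},{"hand":1,"dx":0,"dy":0,"dz":3,"wx":0,"wy":0,"wz":0},{"hand":1,"dx":0,"dy":0,"dz":2,"wx":0,"wy":0,"wz":0}]'
python3 -m handwheel '[{"hand":1,"dx":0,"dy":0,"dz":0,"wx":0,"wy":0,"wz":0},{"hand":1,"dx":0,"dy":0,"dz":0,"wx":0,"wy":0,"wz":0},{"hand":1,"dx":0,"dy":0,"dz":0,"wx":0,"wy":0,"wz":0}]'
python3 - <<'E'
from h import *
C=cal('wrist');p,d=vision.capture('wrist');save('w5',p);c,R,t=C
np.savez('pics/w5.npz',p=p,d=d,R=R,t=t)
u=proj([[.6339,.2162,.175]],C)[0].astype(int)
x0,y0=u[0]-80,u[1]-60;print(x0,y0)
save('w5c',cv2.resize(p[y0:y0+120,x0:x0+160],(800,600),interpolation=cv2.INTER_CUBIC))
E
```

```text
time_s: 5.8
position: [0.6354, 0.2148, 0.1617]
tcp_rot: [[0.988, -0.152, 0.003], [-0.152, -0.988, -0.003], [0.004, 0.003, -1.0]]
force: [3.2, -5.4, -1.5]
opening: 0.457
time_s: 6.8
position: [0.6344, 0.2175, 0.2851]
tcp_rot: [[0.989, -0.147, 0.004], [-0.147, -0.989, 0.001], [0.004, -0.002, -1.0]]
force: [0.0, 1.0, -0.7]
opening: 0.986
time_s: 7.1
position: [0.6325, 0.2169, 0.2798]
tcp_rot: [[0.989, -0.148, -0.003], [-0.148, -0.989, -0.0], [-0.003, 0.001, -1.0]]
force: [-0.2, -0.5, -0.2]
opening: 0.997
238 135
```

View pics/w5c.png

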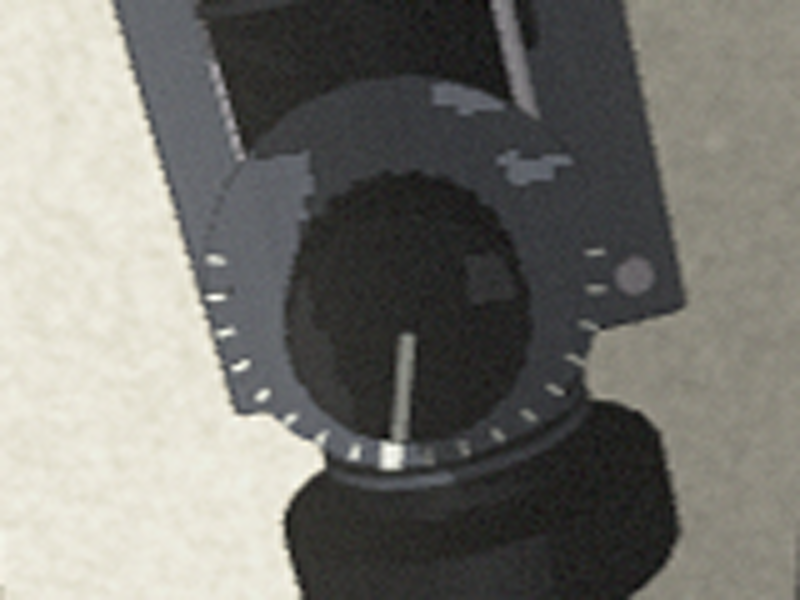

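The pointer runs from (407,335) to (398,440) and the bold mark is at (393,456), so they look aligned. I'll measure it.

```bash
python3 - <<'E'
from h import *
z=np.load('pics/w5.npz');C=(cal('wrist')[0],z['R'],z['t'])
f=lambda q:np.array(q)/5.+[238,135]-.4
pt=ray('w',f([(407,335),(398,440)]),.1886,C)[:,:2]
tk=ray('w',f([(216,260),(216,297),(225,332),(240,366),(262,396),(290,419),(321,438),(354,452),(393,456),(463,449),(498,436),(528,416),(555,390),(577,358),(590,325),(597,289),(596,252)]),.1546,C)[:,:2]
A=np.c_[2*tk,np.ones(len(tk))];s=np.linalg.lstsq(A,(tk**2).sum(1),rcond=None)[0]
c=s[:2];print('c',c)
a=np.degrees(np.arctan2(*(tk-c).T[::-1]));print(a.round(1))
print('ptr',np.degrees(np.arctan2(*(pt[1]-pt[0])[::-1])),np.degrees(np.arctan2(*(pt[1]-c)[::-1])))
s=bot.read_state();print(s['joint_positions'].round(1))
E
```

```text
c [0.63331571 0.21616453]
[  75.7   87.1   98.4  110.   121.5  132.8  144.1  155.3  167.4 -170.6
 -159.  -147.9 -136.2 -124.2 -113.1 -101.7  -90.2]
ptr 166.89931320404463 166.6284611740029
[  9.4  30.9  71.3   0.   78.1 107.8]
```

The focus is set: pointer 166.6–166.9° against the mark at 166.9°. Next is case 1 at (0.434, −0.032), length yaw −8.7°.

```bash
python3 -m handwheel '[{"hand":1,"dx":-2,"dy":-2.5,"dz":0,"wx":0,"wy":0,"wz":0},{"hand":1,"dx":-2.5,"dy":-3,"dz":0,"wx":0,"wy":0,"wz":0},{"hand":1,"dx":-2.5,"dy":-3,"dz":0,"wx":0,"wy":0,"wz":0},{"hand":1,"dx":-2.5,"dy":-3,"dz":0,"wx":0,"wy":0,"wz":0},{"hand":1,"dx":-2.5,"dy":-3.5,"dz":-2,"wx":0,"wy":0,"wz":0},{"hand":1,"dx":-2.5,"dy":-3.5,"dz":-2,"wx":0,"wy":0,"wz":0},{"hand":1,"dx":-2.5,"dy":-3.5,"dz":-2,"wx":0,"wy":0,"wz":0},{"hand":1,"dx":-2.8,"dy":-3,"dz":-2,"wx":0,"wy":0,"wz":0},{"hand":1,"dx":0,"dy":0,"dz":0,"wx":0,"wy":0,"wz":0},{"hand":1,"dx":0,"dy":0,"dz":0,"wx":0,"wy":0,"wz":0}]'
cat > case.py <<'E'
from h import *
import sys
def look(name,x,y):
    s=bot.read_state();C=cal('wrist');p,d=vision.capture('wrist');save(name,p);P=cloud(d,C)
    np.savez('pics/%s.npz'%name,p=p,d=d,R=C[1],t=C[2])
    m=((abs(P[...,2]-.048)<.006)&(d>0)&(abs(P[...,0]-x)<.1)&(abs(P[...,1]-y)<.1)).astype(np.uint8)
    k,l,st,ce=cv2.connectedComponentsWithStats(m);i=1+np.argmax(st[1:,4]);q=P[l==i]
    r=cv2.minAreaRect(q[:,:2].astype(np.float32))
    print('tcp',s['position'].round(4),'yaw',np.degrees(np.arctan2(s['tcp_rot'][1,0],s['tcp_rot'][0,0])).round(2))
    print('case z',np.median(q[:,2]).round(4),np.round(r[0],4),np.round(r[1],4),'len yaw',r[2]-90 if r[1][1]>r[1][0] else r[2])
if __name__=='__main__': look(sys.argv[1],float(sys.argv[2]),float(sys.argv[3]))
E
python3 case.py c1a .434 -.0324
```

```text
time_s: 8.15
position: [0.4349, -0.0334, 0.2006]
tcp_rot: [[0.989, -0.15, -0.002], [-0.15, -0.989, 0.001], [-0.002, -0.001, -1.0]]
force: [0.8, -0.3, 1.2]
opening: 0.999
tcp [ 0.4349 -0.0334  0.2006] yaw -8.64
case z 0.0477 [ 0.4338 -0.0323] [0.0501 0.1285] len yaw -8.553520202636719
```

View pics/c1a.png

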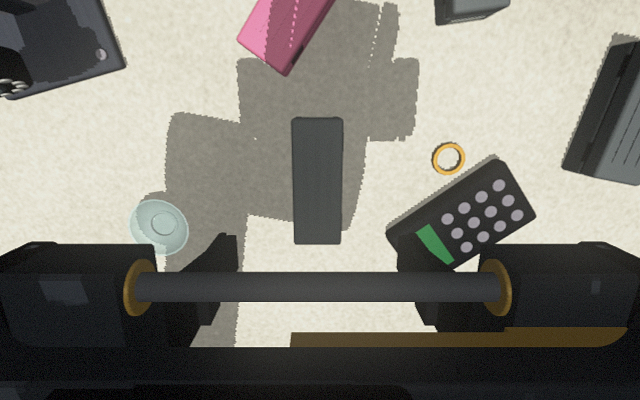

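The case at (317,180) is clear: dish at (159,227), keypad corner at (388,230) about 70 mm away. Down and grip.

```bash
python3 -m handwheel '[{"hand":1,"dx":-0.1,"dy":0.1,"dz":-3,"wx":0,"wy":0,"wz":0},{"hand":1,"dx":0,"dy":0,"dz":-4,"wx":0,"wy":0,"wz":0},{"hand":1,"dx":0,"dy":0,"dz":-4,"wx":0,"wy":0,"wz":0},{"hand":1,"dx":0,"dy":0,"dz":-4,"wx":0,"wy":0,"wz":0},{"hand":1,"dx":0,"dy":0,"dz":-3,"wx":0,"wy":0,"wz":0},{"hand":1,"dx":0,"dy":0,"dz":-1,"wx":0,"wy":0,"wz":0},{"hand":-1,"dx":0,"dy":0,"dz":0,"wx":0,"wy":0,"wz":0},{"hand":-1,"dx":0,"dy":0,"dz":0,"wx":0,"wy":0,"wz":0},{"hand":-1,"dx":0,"dy":0,"dz":0,"wx":0,"wy":0,"wz":0},{"hand":-1,"dx":0,"dy":0,"dz":0,"wx":0,"wy":0,"wz":0}]'
python3 -m handwheel '[{"hand":-1,"dx":0,"dy":0,"dz":0,"wx":0,"wy":0,"wz":0},{"hand":-1,"dx":0,"dy":0,"dz":0,"wx":0,"wy":0,"wz":0},{"hand":-1,"dx":0,"dy":0,"dz":0,"wx":0,"wy":0,"wz":0},{"hand":-1,"dx":0,"dy":0,"dz":0,"wx":0,"wy":0,"wz":0}]'
```

```text
time_s: 9.2
position: [0.4357, -0.0323, 0.0128]
tcp_rot: [[0.989, -0.147, 0.003], [-0.147, -0.989, -0.001], [0.003, 0.001, -1.0]]
force: [0.1, 0.0, 0.0]
opening: 0.722
time_s: 9.6
position: [0.4352, -0.0325, 0.0123]
tcp_rot: [[0.989, -0.148, 0.002], [-0.148, -0.989, -0.001], [0.002, 0.001, -1.0]]
force: [-0.8, -1.4, 7.3]
opening: 0.569
```

```bash
python3 -m handwheel '[{"hand":-1,"dx":0,"dy":0,"dz":1,"wx":0,"wy":0,"wz":0},{"hand":-1,"dx":0,"dy":0,"dz":2,"wx":0,"wy":0,"wz":0},{"hand":-1,"dx":0,"dy":0,"dz":3,"wx":0,"wy":0,"wz":0},{"hand":-1,"dx":0,"dy":0,"dz":3,"wx":0,"wy":0,"wz":0},{"hand":-1,"dx":0,"dy":0,"dz":3,"wx":0,"wy":0,"wz":0},{"hand":-1,"dx":0,"dy":0,"dz":2,"wx":0,"wy":0,"wz":0},{"hand":-1,"dx":0,"dy":0,"dz":0,"wx":0,"wy":0,"wz":0},{"hand":-1,"dx":0,"dy":0,"dz":0,"wx":0,"wy":0,"wz":0},{"hand":-1,"dx":0,"dy":0,"dz":0,"wx":0,"wy":0,"wz":0}]'
cat > m.py <<'E'
from h import *
s=bot.read_state();T=s['tcp_rot'];print('t',round(s['time_s'],2),'z',s['position'].round(4),'tool F',(T.T@s['force']).round(2),'tool M',(T.T@s['moment']).round(3),'pitch',np.degrees(np.arcsin(T[2,0])).round(1),'open',round(s['opening'],3))
E
python3 m.py
```

```text
time_s: 10.5
position: [0.4332, -0.0316, 0.1503]
tcp_rot: [[0.989, -0.148, -0.003], [-0.148, -0.989, 0.001], [-0.004, -0.001, -1.0]]
force: [-0.2, 0.3, -6.0]
opening: 0.576
t 10.5 z [ 0.4332 -0.0316  0.1503] tool F [-0.19 -0.3   6.02] tool M [ 0.053 -0.05   0.033] pitch -0.2 open 0.576
```

```bash
python3 -m handwheel '[{"hand":-1,"dx":0,"dy":0,"dz":0,"wx":-0.016,"wy":-0.109,"wz":0},{"hand":-1,"dx":0,"dy":0,"dz":0,"wx":-0.016,"wy":-0.109,"wz":0},{"hand":-1,"dx":0,"dy":0,"dz":0,"wx":-0.016,"wy":-0.109,"wz":0},{"hand":-1,"dx":0,"dy":0,"dz":0,"wx":-0.016,"wy":-0.109,"wz":0},{"hand":-1,"dx":0,"dy":0,"dz":0,"wx":0,"wy":0,"wz":0},{"hand":-1,"dx":0,"dy":0,"dz":0,"wx":0,"wy":0,"wz":0},{"hand":-1,"dx":0,"dy":0,"dz":0,"wx":0,"wy":0,"wz":0},{"hand":-1,"dx":0,"dy":0,"dz":0,"wx":0,"wy":0,"wz":0}]' >/dev/null; python3 m.py
python3 -m handwheel '[{"hand":-1,"dx":0,"dy":0,"dz":0,"wx":0.016,"wy":0.109,"wz":0},{"hand":-1,"dx":0,"dy":0,"dz":0,"wx":0.016,"wy":0.109,"wz":0},{"hand":-1,"dx":0,"dy":0,"dz":0,"wx":0.016,"wy":0.109,"wz":0},{"hand":-1,"dx":0,"dy":0,"dz":0,"wx":0.016,"wy":0.109,"wz":0},{"hand":-1,"dx":0,"dy":0,"dz":0,"wx":0,"wy":0,"wz":0},{"hand":-1,"dx":0,"dy":0,"dz":0,"wx":0,"wy":0,"wz":0},{"hand":-1,"dx":0,"dy":0,"dz":0,"wx":0,"wy":0,"wz":0},{"hand":-1,"dx":0,"dy":0,"dz":0,"wx":0,"wy":0,"wz":0}]' >/dev/null; python3 m.py
python3 -m handwheel '[{"hand":-1,"dx":0,"dy":0,"dz":0,"wx":0.016,"wy":0.109,"wz":0},{"hand":-1,"dx":0,"dy":0,"dz":0,"wx":0.016,"wy":0.109,"wz":0},{"hand":-1,"dx":0,"dy":0,"dz":0,"wx":0.016,"wy":0.109,"wz":0},{"hand":-1,"dx":0,"dy":0,"dz":0,"wx":0.016,"wy":0.109,"wz":0},{"hand":-1,"dx":0,"dy":0,"dz":0,"wx":0,"wy":0,"wz":0},{"hand":-1,"dx":0,"dy":0,"dz":0,"wx":0,"wy":0,"wz":0},{"hand":-1,"dx":0,"dy":0,"dz":0,"wx":0,"wy":0,"wz":0},{"hand":-1,"dx":0,"dy":0,"dz":0,"wx":0,"wy":0,"wz":0}]' >/dev/null; python3 m.py
python3 -m handwheel '[{"hand":-1,"dx":0,"dy":0,"dz":0,"wx":-0.016,"wy":-0.109,"wz":0},{"hand":-1,"dx":0,"dy":0,"dz":0,"wx":-0.016,"wy":-0.109,"wz":0},{"hand":-1,"dx":0,"dy":0,"dz":0,"wx":-0.016,"wy":-0.109,"wz":0},{"hand":-1,"dx":0,"dy":0,"dz":0,"wx":-0.016,"wy":-0.109,"wz":0},{"hand":-1,"dx":0,"dy":0,"dz":0,"wx":0,"wy":0,"wz":0},{"hand":-1,"dx":0,"dy":0,"dz":0,"wx":0,"wy":0,"wz":0},{"hand":-1,"dx":0,"dy":0,"dz":0,"wx":0,"wy":0,"wz":0},{"hand":-1,"dx":0,"dy":0,"dz":0,"wx":0,"wy":0,"wz":0}]' >/dev/null; python3 m.py
```

```text
t 11.3 z [ 0.439  -0.0255  0.1517] tool F [-2.26 -0.09  5.15] tool M [-0.02  -0.585  0.051] pitch 21.2 open 0.57
t 12.1 z [ 0.4379 -0.0218  0.1512] tool F [-0.12  0.39  5.95] tool M [-0.008  0.007  0.008] pitch -2.2 open 0.579
t 12.9 z [ 0.4385 -0.022   0.152 ] tool F [ 2.49 -0.07  4.78] tool M [-0.013  0.645 -0.005] pitch -27.3 open 0.578
t 13.7 z [ 0.441  -0.0228  0.1514] tool F [-0.66  0.79  6.31] tool M [ 0.013 -0.001 -0.028] pitch -2.1 open 0.57
```

Tilted readings alone can't separate the lever arm from a ball shift. I'll take small-angle readings both ways, where a loose ball shows as a step.

```bash
Z='x'; python3 -m handwheel '[{"hand":-1,"dx":0,"dy":0,"dz":0,"wx":-0.016,"wy":-0.104,"wz":0},{"hand":-1,"dx":0,"dy":0,"dz":0,"wx":0,"wy":0,"wz":0},{"hand":-1,"dx":0,"dy":0,"dz":0,"wx":0,"wy":0,"wz":0},{"hand":-1,"dx":0,"dy":0,"dz":0,"wx":0,"wy":0,"wz":0},{"hand":-1,"dx":0,"dy":0,"dz":0,"wx":0,"wy":0,"wz":0},{"hand":-1,"dx":0,"dy":0,"dz":0,"wx":0,"wy":0,"wz":0},{"hand":-1,"dx":0,"dy":0,"dz":0,"wx":0,"wy":0,"wz":0},{"hand":-1,"dx":0,"dy":0,"dz":0,"wx":0,"wy":0,"wz":0}]' >/dev/null; python3 m.py
python3 -m handwheel '[{"hand":-1,"dx":0,"dy":0,"dz":0,"wx":0,"wy":0,"wz":0}]' >/dev/null; python3 m.py
python3 -m handwheel '[{"hand":-1,"dx":0,"dy":0,"dz":0,"wx":0,"wy":0,"wz":0}]' >/dev/null; python3 m.py
python3 -m handwheel '[{"hand":-1,"dx":0,"dy":0,"dz":0,"wx":0,"wy":0,"wz":0}]' >/dev/null; python3 m.py
python3 -m handwheel '[{"hand":-1,"dx":0,"dy":0,"dz":0,"wx":0.016,"wy":0.114,"wz":0},{"hand":-1,"dx":0,"dy":0,"dz":0,"wx":0.004,"wy":0.03,"wz":0},{"hand":-1,"dx":0,"dy":0,"dz":0,"wx":0,"wy":0,"wz":0},{"hand":-1,"dx":0,"dy":0,"dz":0,"wx":0,"wy":0,"wz":0},{"hand":-1,"dx":0,"dy":0,"dz":0,"wx":0,"wy":0,"wz":0},{"hand":-1,"dx":0,"dy":0,"dz":0,"wx":0,"wy":0,"wz":0},{"hand":-1,"dx":0,"dy":0,"dz":0,"wx":0,"wy":0,"wz":0},{"hand":-1,"dx":0,"dy":0,"dz":0,"wx":0,"wy":0,"wz":0},{"hand":-1,"dx":0,"dy":0,"dz":0,"wx":0,"wy":0,"wz":0}]' >/dev/null; python3 m.py
python3 -m handwheel '[{"hand":-1,"dx":0,"dy":0,"dz":0,"wx":0,"wy":0,"wz":0}]' >/dev/null; python3 m.py
python3 -m handwheel '[{"hand":-1,"dx":0,"dy":0,"dz":0,"wx":0,"wy":0,"wz":0}]' >/dev/null; python3 m.py
python3 -m handwheel '[{"hand":-1,"dx":0,"dy":0,"dz":0,"wx":0,"wy":0,"wz":0}]' >/dev/null; python3 m.py
```

```text
t 14.5 z [ 0.4396 -0.0223  0.1514] tool F [-1.12  0.04  5.97] tool M [-0.034 -0.092  0.06 ] pitch 3.9 open 0.57
t 14.6 z [ 0.4396 -0.0223  0.1514] tool F [-1.28  0.7   5.75] tool M [ 0.03  -0.15   0.045] pitch 3.9 open 0.57
t 14.7 z [ 0.4395 -0.0223  0.1514] tool F [-0.42  0.19  4.95] tool M [-0.082 -0.117  0.069] pitch 3.9 open 0.57
t 14.8 z [ 0.4395 -0.0223  0.1514] tool F [0.15 0.23 4.25] tool M [ 0.02  -0.166  0.02 ] pitch 3.9 open 0.571
t 15.7 z [ 0.4395 -0.0223  0.1515] tool F [0.16 0.28 5.5 ] tool M [-0.045  0.063 -0.022] pitch -4.4 open 0.572
t 15.8 z [ 0.4395 -0.0223  0.1515] tool F [0.58 0.41 5.67] tool M [-0.019  0.057 -0.01 ] pitch -4.4 open 0.571
t 15.9 z [ 0.4395 -0.0223  0.1514] tool F [-0.94  0.41  5.22] tool M [0.001 0.082 0.016] pitch -4.4 open 0.572
t 16.0 z [ 0.4396 -0.0223  0.1514] tool F [0.12 0.09 5.7 ] tool M [0.042 0.083 0.034] pitch -4.4 open 0.572
```

Case 1 measures −0.131 N m at +3.9° and +0.071 at −4.4°. That gives a slope of about 1.4 N m, matching the large tilts (1.5), with no step of 0.16, so case 1 is sound. Level it and set it back.

```bash
cat > o.py <<'E'
from h import *
s=bot.read_state();T=s['tcp_rot']
x,y,z=T.T
yaw=np.arctan2(x[1],x[0]); 
# rotation vector to make tool point down with the same yaw
T0=np.array([[np.cos(yaw),np.sin(yaw),0],[np.sin(yaw),-np.cos(yaw),0],[0,0,-1]])
print('pos',s['position'].round(4),'yaw',np.degrees(yaw).round(2),'x.z',T[2,0].round(4),'y.z',T[2,1].round(4),'fix rotvec',cv2.Rodrigues(T0@T.T)[0].ravel().round(4))
E
python3 o.py
python3 -m handwheel '[{"hand":-1,"dx":-0.2,"dy":-0.5,"dz":0,"wx":-0.011,"wy":-0.076,"wz":0},{"hand":-1,"dx":-0.24,"dy":-0.5,"dz":0,"wx":0,"wy":0,"wz":0},{"hand":-1,"dx":0,"dy":0,"dz":0,"wx":0,"wy":0,"wz":0},{"hand":-1,"dx":0,"dy":0,"dz":0,"wx":0,"wy":0,"wz":0},{"hand":-1,"dx":0,"dy":0,"dz":0,"wx":0,"wy":0,"wz":0}]'; python3 o.py
python3 - <<'E'
from h import *
p,d=vision.capture('wrist');save('c1b',p)
p,d=vision.capture('scene');save('c1s',cv2.resize(p[130:330,200:440],(720,600)))
E
```

```text
pos [ 0.4396 -0.0223  0.1514] yaw -8.21 x.z -0.0766 y.z -0.0335 fix rotvec [-0.0442 -0.0711  0.0013]
time_s: 16.5
position: [0.4359, -0.0325, 0.1515]
tcp_rot: [[0.99, -0.143, 0.005], [-0.143, -0.989, 0.033], [0.001, -0.033, -0.999]]
force: [0.1, 0.3, -5.7]
opening: 0.571
pos [ 0.4359 -0.0325  0.1515] yaw -8.22 x.z 0.0005 y.z -0.0334 fix rotvec [-0.033   0.0053 -0.    ]
```

View pics/c1s.png

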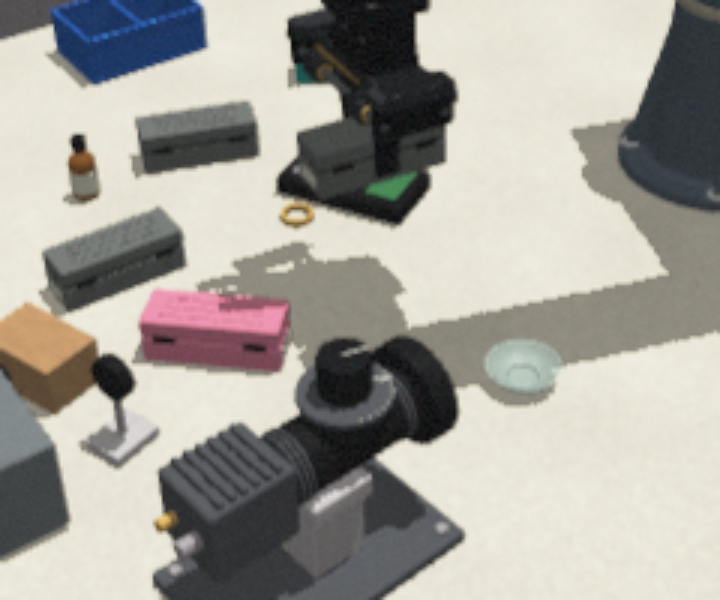

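The case hangs level in the hand at (385,150). I'll trim the 1.9° roll and lower it.

```bash
python3 -m handwheel '[{"hand":-1,"dx":-0.07,"dy":0,"dz":-1,"wx":-0.033,"wy":0.005,"wz":-0.007},{"hand":-1,"dx":0,"dy":0,"dz":-3,"wx":0,"wy":0,"wz":0},{"hand":-1,"dx":0,"dy":0,"dz":-3,"wx":0,"wy":0,"wz":0},{"hand":-1,"dx":0,"dy":0,"dz":-3,"wx":0,"wy":0,"wz":0},{"hand":-1,"dx":0,"dy":0,"dz":-2,"wx":0,"wy":0,"wz":0},{"hand":-1,"dx":0,"dy":0,"dz":-1,"wx":0,"wy":0,"wz":0},{"hand":-1,"dx":0,"dy":0,"dz":0,"wx":0,"wy":0,"wz":0},{"hand":-1,"dx":0,"dy":0,"dz":0,"wx":0,"wy":0,"wz":0}]'; python3 o.py; python3 m.py
```

```text
time_s: 17.4
position: [0.4351, -0.0325, 0.0218]
tcp_rot: [[0.989, -0.15, 0.001], [-0.15, -0.989, -0.0], [0.001, 0.0, -1.0]]
force: [-0.2, -0.1, -4.9]
opening: 0.574
pos [ 0.4351 -0.0325  0.0218] yaw -8.61 x.z 0.0009 y.z 0.0 fix rotvec [0.0002 0.0009 0.    ]
t 17.4 z [ 0.4351 -0.0325  0.0218] tool F [-0.16  0.13  4.89] tool M [0.07  0.    0.006] pitch 0.1 open 0.574
```

```bash
python3 -m handwheel '[{"hand":-1,"dx":0,"dy":0,"dz":-0.5,"wx":0,"wy":0,"wz":0},{"hand":-1,"dx":0,"dy":0,"dz":-0.3,"wx":0,"wy":0,"wz":0},{"hand":-1,"dx":0,"dy":0,"dz":0,"wx":0,"wy":0,"wz":0},{"hand":-1,"dx":0,"dy":0,"dz":0,"wx":0,"wy":0,"wz":0}]'; python3 m.py
```

```text
time_s: 17.8
position: [0.4345, -0.0323, 0.0137]
tcp_rot: [[0.989, -0.15, 0.0], [-0.15, -0.989, 0.0], [0.0, -0.0, -1.0]]
force: [-0.1, -0.4, -5.2]
opening: 0.57
t 17.8 z [ 0.4345 -0.0323  0.0137] tool F [-0.01  0.4   5.22] tool M [ 0.065 -0.043  0.049] pitch 0.0 open 0.57
```

```bash
python3 -m handwheel '[{"hand":-1,"dx":0,"dy":0,"dz":-0.1,"wx":0,"wy":0,"wz":0},{"hand":-1,"dx":0,"dy":0,"dz":-0.1,"wx":0,"wy":0,"wz":0},{"hand":-1,"dx":0,"dy":0,"dz":0,"wx":0,"wy":0,"wz":0}]'; python3 m.py
```

```text
time_s: 18.1
position: [0.4346, -0.0324, 0.0123]
tcp_rot: [[0.989, -0.15, 0.001], [-0.15, -0.989, -0.0], [0.001, 0.0, -1.0]]
force: [-0.2, 0.3, 5.4]
opening: 0.572
t 18.1 z [ 0.4346 -0.0324  0.0123] tool F [-0.23 -0.28 -5.38] tool M [-0.16  -0.191  0.036] pitch 0.1 open 0.572
```

Touchdown felt (force now upward, z back at 0.0123). Release, rise and go to case 2.

```bash
python3 -m handwheel '[{"hand":1,"dx":0,"dy":0,"dz":0,"wx":0,"wy":0,"wz":0},{"hand":1,"dx":0,"dy":0,"dz":0,"wx":0,"wy":0,"wz":0},{"hand":1,"dx":0,"dy":0,"dz":0,"wx":0,"wy":0,"wz":0},{"hand":1,"dx":0,"dy":0,"dz":1,"wx":0,"wy":0,"wz":0},{"hand":1,"dx":0,"dy":0,"dz":3,"wx":0,"wy":0,"wz":0},{"hand":1,"dx":0,"dy":0,"dz":4,"wx":0,"wy":0,"wz":0},{"hand":1,"dx":0,"dy":0,"dz":4,"wx":0,"wy":0,"wz":0},{"hand":1,"dx":0,"dy":0,"dz":4,"wx":0,"wy":0,"wz":0},{"hand":1,"dx":0,"dy":0,"dz":3,"wx":0,"wy":0,"wz":0},{"hand":1,"dx":0,"dy":0,"dz":0,"wx":0,"wy":0,"wz":0}]'
python3 case.py c1c .434 -.0324
python3 -m handwheel '[{"hand":1,"dx":0.2,"dy":-2.5,"dz":0,"wx":0,"wy":0,"wz":-0.03},{"hand":1,"dx":0.2,"dy":-3.5,"dz":0,"wx":0,"wy":0,"wz":-0.03},{"hand":1,"dx":0.2,"dy":-4,"dz":0,"wx":0,"wy":0,"wz":-0.03},{"hand":1,"dx":0.3,"dy":-4,"dz":0,"wx":0,"wy":0,"wz":-0.03},{"hand":1,"dx":0.3,"dy":-4,"dz":0,"wx":0,"wy":0,"wz":-0.03},{"hand":1,"dx":0.3,"dy":-4,"dz":0,"wx":0,"wy":0,"wz":-0.03},{"hand":1,"dx":0.2,"dy":-4,"dz":0,"wx":0,"wy":0,"wz":-0.02},{"hand":1,"dx":0.2,"dy":-3.5,"dz":0,"wx":0,"wy":0,"wz":0},{"hand":1,"dx":0,"dy":-2,"dz":0,"wx":0,"wy":0,"wz":0},{"hand":1,"dx":0,"dy":0,"dz":0,"wx":0,"wy":0,"wz":0}]'
python3 -m handwheel '[{"hand":1,"dx":0,"dy":0,"dz":0,"wx":0,"wy":0,"wz":0},{"hand":1,"dx":0,"dy":0,"dz":0,"wx":0,"wy":0,"wz":0}]'
python3 case.py c2a .4537 -.3477
```

```text
time_s: 19.1
position: [0.437, -0.033, 0.2058]
tcp_rot: [[0.989, -0.15, 0.01], [-0.15, -0.989, -0.003], [0.01, 0.002, -1.0]]
force: [-0.1, -0.7, 1.1]
opening: 0.998
tcp [ 0.437  -0.033   0.2058] yaw -8.6
case z 0.0477 [ 0.4339 -0.0315] [0.0501 0.1284] len yaw -8.694625854492188
time_s: 20.15
position: [0.4529, -0.3492, 0.2001]
tcp_rot: [[0.938, -0.346, -0.001], [-0.346, -0.938, 0.001], [-0.001, -0.001, -1.0]]
force: [-0.5, -0.4, -0.0]
opening: 0.997
time_s: 20.35
position: [0.4529, -0.3449, 0.2008]
tcp_rot: [[0.94, -0.342, -0.002], [-0.342, -0.94, 0.003], [-0.002, -0.002, -1.0]]
force: [0.4, 0.1, -0.4]
opening: 0.997
tcp [ 0.4529 -0.3449  0.2008] yaw -20.0
case z 0.0477 [ 0.4539 -0.3485] [0.0501 0.1284] len yaw -19.761085510253906
```

View pics/c2a.png

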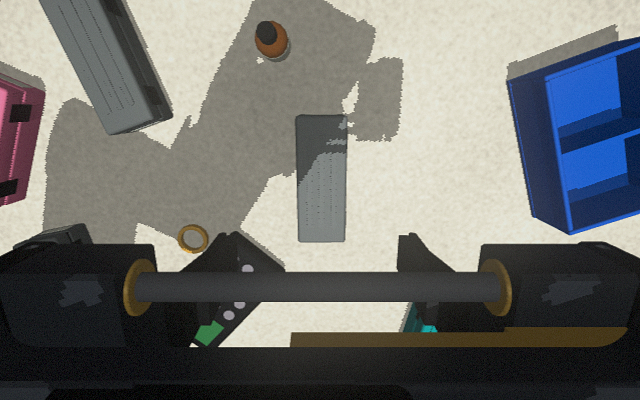

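Case 1 is back at (0.4339, −0.0315), −8.7°. Case 2 at (321,178) is clear: keypad corner at (285,265), dropper at (271,40). Grip and lift.

```bash
python3 -m handwheel '[{"hand":1,"dx":0.1,"dy":-0.35,"dz":-3,"wx":0,"wy":0,"wz":0},{"hand":1,"dx":0,"dy":0,"dz":-4,"wx":0,"wy":0,"wz":0},{"hand":1,"dx":0,"dy":0,"dz":-4,"wx":0,"wy":0,"wz":0},{"hand":1,"dx":0,"dy":0,"dz":-4,"wx":0,"wy":0,"wz":0},{"hand":1,"dx":0,"dy":0,"dz":-3,"wx":0,"wy":0,"wz":0},{"hand":1,"dx":0,"dy":0,"dz":-0.8,"wx":0,"wy":0,"wz":0},{"hand":1,"dx":0,"dy":0,"dz":0,"wx":0,"wy":0,"wz":0},{"hand":-1,"dx":0,"dy":0,"dz":0,"wx":0,"wy":0,"wz":0},{"hand":-1,"dx":0,"dy":0,"dz":0,"wx":0,"wy":0,"wz":0},{"hand":-1,"dx":0,"dy":0,"dz":0,"wx":0,"wy":0,"wz":0}]'
python3 -m handwheel '[{"hand":-1,"dx":0,"dy":0,"dz":0,"wx":0,"wy":0,"wz":0},{"hand":-1,"dx":0,"dy":0,"dz":0,"wx":0,"wy":0,"wz":0},{"hand":-1,"dx":0,"dy":0,"dz":0,"wx":0,"wy":0,"wz":0},{"hand":-1,"dx":0,"dy":0,"dz":0,"wx":0,"wy":0,"wz":0},{"hand":-1,"dx":0,"dy":0,"dz":0,"wx":0,"wy":0,"wz":0}]'; python3 o.py
```

```text
time_s: 21.4
position: [0.4553, -0.3516, 0.0151]
tcp_rot: [[0.939, -0.343, 0.002], [-0.343, -0.939, -0.002], [0.003, 0.001, -1.0]]
force: [0.0, -0.1, 0.4]
opening: 0.813
time_s: 21.9
position: [0.4547, -0.3502, 0.0139]
tcp_rot: [[0.939, -0.344, 0.0], [-0.344, -0.939, 0.001], [0.0, -0.001, -1.0]]
force: [1.2, 2.7, 4.7]
opening: 0.572
pos [ 0.4547 -0.3502  0.0139] yaw -20.1 x.z 0.0001 y.z -0.001 fix rotvec [-0.0009  0.0004 -0.    ]
```

```bash
python3 -m handwheel '[{"hand":-1,"dx":0,"dy":0,"dz":1,"wx":0,"wy":0,"wz":0},{"hand":-1,"dx":0,"dy":0,"dz":2,"wx":0,"wy":0,"wz":0},{"hand":-1,"dx":0,"dy":0,"dz":3,"wx":0,"wy":0,"wz":0},{"hand":-1,"dx":0,"dy":0,"dz":3,"wx":0,"wy":0,"wz":0},{"hand":-1,"dx":0,"dy":0,"dz":3,"wx":0,"wy":0,"wz":0},{"hand":-1,"dx":0,"dy":0,"dz":2,"wx":0,"wy":0,"wz":0},{"hand":-1,"dx":0,"dy":0,"dz":0,"wx":-0.034,"wy":-0.094,"wz":0},{"hand":-1,"dx":0,"dy":0,"dz":0,"wx":-0.034,"wy":-0.094,"wz":0},{"hand":-1,"dx":0,"dy":0,"dz":0,"wx":0,"wy":0,"wz":0},{"hand":-1,"dx":0,"dy":0,"dz":0,"wx":0,"wy":0,"wz":0}]'>/dev/null; python3 m.py
python3 -m handwheel '[{"hand":-1,"dx":0,"dy":0,"dz":0,"wx":0,"wy":0,"wz":0},{"hand":-1,"dx":0,"dy":0,"dz":0,"wx":0,"wy":0,"wz":0},{"hand":-1,"dx":0,"dy":0,"dz":0,"wx":0.017,"wy":0.047,"wz":0},{"hand":-1,"dx":0,"dy":0,"dz":0,"wx":0.017,"wy":0.047,"wz":0},{"hand":-1,"dx":0,"dy":0,"dz":0,"wx":0,"wy":0,"wz":0},{"hand":-1,"dx":0,"dy":0,"dz":0,"wx":0,"wy":0,"wz":0},{"hand":-1,"dx":0,"dy":0,"dz":0,"wx":0,"wy":0,"wz":0}]'>/dev/null; python3 m.py
python3 -m handwheel '[{"hand":-1,"dx":0,"dy":0,"dz":0,"wx":0,"wy":0,"wz":0}]' >/dev/null; python3 m.py
python3 -m handwheel '[{"hand":-1,"dx":0,"dy":0,"dz":0,"wx":0,"wy":0,"wz":0}]' >/dev/null; python3 m.py
python3 -m handwheel '[{"hand":-1,"dx":0,"dy":0,"dz":0,"wx":0,"wy":0,"wz":0}]' >/dev/null; python3 m.py
python3 -m handwheel '[{"hand":-1,"dx":0,"dy":0,"dz":0,"wx":0.034,"wy":0.094,"wz":0},{"hand":-1,"dx":0,"dy":0,"dz":0,"wx":0.034,"wy":0.094,"wz":0},{"hand":-1,"dx":0,"dy":0,"dz":0,"wx":0.034,"wy":0.094,"wz":0},{"hand":-1,"dx":0,"dy":0,"dz":0,"wx":0,"wy":0,"wz":0},{"hand":-1,"dx":0,"dy":0,"dz":0,"wx":0,"wy":0,"wz":0},{"hand":-1,"dx":0,"dy":0,"dz":0,"wx":0,"wy":0,"wz":0},{"hand":-1,"dx":0,"dy":0,"dz":0,"wx":0,"wy":0,"wz":0}]'>/dev/null; python3 m.py
python3 -m handwheel '[{"hand":-1,"dx":0,"dy":0,"dz":0,"wx":-0.017,"wy":-0.047,"wz":0},{"hand":-1,"dx":0,"dy":0,"dz":0,"wx":-0.017,"wy":-0.047,"wz":0},{"hand":-1,"dx":0,"dy":0,"dz":0,"wx":0,"wy":0,"wz":0},{"hand":-1,"dx":0,"dy":0,"dz":0,"wx":0,"wy":0,"wz":0},{"hand":-1,"dx":0,"dy":0,"dz":0,"wx":0,"wy":0,"wz":0}]'>/dev/null; python3 m.py
python3 -m handwheel '[{"hand":-1,"dx":0,"dy":0,"dz":0,"wx":0,"wy":0,"wz":0}]' >/dev/null; python3 m.py
python3 -m handwheel '[{"hand":-1,"dx":0,"dy":0,"dz":0,"wx":0,"wy":0,"wz":0}]' >/dev/null; python3 m.py
python3 -m handwheel '[{"hand":-1,"dx":0,"dy":0,"dz":0,"wx":0,"wy":0,"wz":0}]' >/dev/null; python3 m.py; python3 o.py
```

```text
t 22.9 z [ 0.4531 -0.3501  0.1526] tool F [-3.56  0.59  7.4 ] tool M [-0.    -0.595  0.015] pitch 11.2 open 0.573
t 23.6 z [ 0.4542 -0.3503  0.1531] tool F [-1.38  0.65  7.4 ] tool M [ 0.052 -0.135 -0.032] pitch 5.7 open 0.574
t 23.7 z [ 0.454  -0.3504  0.1532] tool F [-0.56 -0.18  7.59] tool M [ 0.081 -0.101  0.006] pitch 5.7 open 0.573
t 23.8 z [ 0.4541 -0.3506  0.1533] tool F [-1.24 -0.11  6.06] tool M [ 0.034 -0.126  0.033] pitch 5.7 open 0.57
t 23.9 z [ 0.4542 -0.3508  0.1534] tool F [-0.49 -0.05  7.01] tool M [ 0.016 -0.105  0.023] pitch 5.7 open 0.569
t 24.6 z [ 0.4536 -0.3504  0.1536] tool F [1.26 0.04 6.99] tool M [ 0.101  0.215 -0.077] pitch -11.4 open 0.57
t 25.1 z [ 0.4546 -0.3511  0.1536] tool F [ 0.62 -0.52  7.61] tool M [0.015 0.098 0.004] pitch -5.7 open 0.572
t 25.2 z [ 0.4548 -0.3511  0.1534] tool F [0.11 0.24 5.79] tool M [-0.003  0.129 -0.04 ] pitch -5.7 open 0.57
t 25.3 z [ 0.4547 -0.3509  0.1533] tool F [0.9  0.56 5.69] tool M [0.068 0.027 0.075] pitch -5.7 open 0.577
t 25.4 z [ 0.4546 -0.3508  0.1533] tool F [1.31 0.23 7.01] tool M [ 0.07   0.059 -0.04 ] pitch -5.7 open 0.57
pos [ 0.4546 -0.3508  0.1533] yaw -20.06 x.z -0.1001 y.z 0.0001 fix rotvec [-0.0343 -0.0942 -0.    ]
```

Case 2 (6.9 N) swings only 0.195 N m between ±5.7°. A solid case would give about 0.35, and a loose ball about 0.19, so this looks like the rattler. Confirming at ±2°, where a loose ball should cancel or reverse the moment.

```bash
python3 -m handwheel '[{"hand":-1,"dx":0,"dy":0,"dz":0,"wx":-0.022,"wy":-0.061,"wz":0},{"hand":-1,"dx":0,"dy":0,"dz":0,"wx":0,"wy":0,"wz":0},{"hand":-1,"dx":0,"dy":0,"dz":0,"wx":0,"wy":0,"wz":0},{"hand":-1,"dx":0,"dy":0,"dz":0,"wx":0,"wy":0,"wz":0},{"hand":-1,"dx":0,"dy":0,"dz":0,"wx":0,"wy":0,"wz":0}]'>/dev/null; python3 m.py
python3 -m handwheel '[{"hand":-1,"dx":0,"dy":0,"dz":0,"wx":0,"wy":0,"wz":0}]' >/dev/null; python3 m.py
python3 -m handwheel '[{"hand":-1,"dx":0,"dy":0,"dz":0,"wx":0,"wy":0,"wz":0}]' >/dev/null; python3 m.py
python3 -m handwheel '[{"hand":-1,"dx":0,"dy":0,"dz":0,"wx":0,"wy":0,"wz":0}]' >/dev/null; python3 m.py
python3 -m handwheel '[{"hand":-1,"dx":0,"dy":0,"dz":0,"wx":-0.034,"wy":-0.094,"wz":0},{"hand":-1,"dx":0,"dy":0,"dz":0,"wx":-0.034,"wy":-0.094,"wz":0},{"hand":-1,"dx":0,"dy":0,"dz":0,"wx":0,"wy":0,"wz":0},{"hand":-1,"dx":0,"dy":0,"dz":0,"wx":0,"wy":0,"wz":0},{"hand":-1,"dx":0,"dy":0,"dz":0,"wx":0,"wy":0,"wz":0},{"hand":-1,"dx":0,"dy":0,"dz":0,"wx":0.022,"wy":0.061,"wz":0},{"hand":-1,"dx":0,"dy":0,"dz":0,"wx":0.022,"wy":0.061,"wz":0},{"hand":-1,"dx":0,"dy":0,"dz":0,"wx":0,"wy":0,"wz":0},{"hand":-1,"dx":0,"dy":0,"dz":0,"wx":0,"wy":0,"wz":0},{"hand":-1,"dx":0,"dy":0,"dz":0,"wx":0,"wy":0,"wz":0}]'>/dev/null; python3 m.py
python3 -m handwheel '[{"hand":-1,"dx":0,"dy":0,"dz":0,"wx":0,"wy":0,"wz":0}]' >/dev/null; python3 m.py
python3 -m handwheel '[{"hand":-1,"dx":0,"dy":0,"dz":0,"wx":0,"wy":0,"wz":0}]' >/dev/null; python3 m.py
python3 -m handwheel '[{"hand":-1,"dx":0,"dy":0,"dz":0,"wx":0,"wy":0,"wz":0}]' >/dev/null; python3 m.py; python3 o.py
```

```text
t 25.9 z [ 0.4548 -0.3511  0.1534] tool F [-0.25  0.09  6.7 ] tool M [ 0.023 -0.033  0.037] pitch -2.0 open 0.579
t 26.0 z [ 0.4547 -0.3509  0.1534] tool F [0.6  0.12 7.28] tool M [ 0.078  0.004 -0.07 ] pitch -2.0 open 0.572
t 26.1 z [ 0.4546 -0.3509  0.1533] tool F [ 0.78 -0.65  8.28] tool M [ 0.062 -0.092  0.035] pitch -2.0 open 0.568
t 26.2 z [ 0.4545 -0.3508  0.1534] tool F [-0.27 -0.35  6.54] tool M [ 0.091 -0.039 -0.071] pitch -2.0 open 0.569
t 27.2 z [ 0.4542 -0.3504  0.1531] tool F [ 0.28 -0.66  7.44] tool M [ 0.033 -0.07  -0.004] pitch 2.0 open 0.572
t 27.3 z [ 0.454  -0.3504  0.1532] tool F [-1.01  0.44  6.13] tool M [ 0.074  0.014 -0.008] pitch 2.0 open 0.572
t 27.4 z [ 0.454  -0.3506  0.1534] tool F [0.   0.07 7.05] tool M [ 0.042 -0.007  0.017] pitch 2.0 open 0.57
t 27.5 z [ 0.4542 -0.3507  0.1535] tool F [-1.02 -0.18  6.89] tool M [ 0.025 -0.055 -0.017] pitch 2.0 open 0.576
pos [ 0.4542 -0.3507  0.1535] yaw -20.09 x.z 0.0351 y.z -0.0003 fix rotvec [ 0.0118  0.0331 -0.    ]
```

At ±2° the difference is about 0 (−0.04 against −0.03), where a solid case would give 0.12. Case 2 is the rattler. The target pose in front of the lens is TCP (0.4196, 0.1944, 0.105), yaw 5.8°. I'll level it and carry it there gently.

```bash
python3 -m handwheel '[{"hand":-1,"dx":0,"dy":0.5,"dz":0,"wx":0.0118,"wy":0.0331,"wz":0},{"hand":-1,"dx":0,"dy":1.5,"dz":0,"wx":0,"wy":0,"wz":0},{"hand":-1,"dx":-0.2,"dy":2.5,"dz":0,"wx":0,"wy":0,"wz":0.03},{"hand":-1,"dx":-0.2,"dy":3,"dz":0,"wx":0,"wy":0,"wz":0.03},{"hand":-1,"dx":-0.2,"dy":3.5,"dz":0,"wx":0,"wy":0,"wz":0.03},{"hand":-1,"dx":-0.2,"dy":3.5,"dz":0,"wx":0,"wy":0,"wz":0.03},{"hand":-1,"dx":-0.2,"dy":3.5,"dz":0,"wx":0,"wy":0,"wz":0.03},{"hand":-1,"dx":-0.2,"dy":3.5,"dz":0,"wx":0,"wy":0,"wz":0.03},{"hand":-1,"dx":-0.2,"dy":3.5,"dz":0,"wx":0,"wy":0,"wz":0.03},{"hand":-1,"dx":-0.2,"dy":3.5,"dz":0,"wx":0,"wy":0,"wz":0.03}]'
python3 -m handwheel '[{"hand":-1,"dx":-0.2,"dy":3.5,"dz":0,"wx":0,"wy":0,"wz":0.03},{"hand":-1,"dx":-0.2,"dy":3.5,"dz":0,"wx":0,"wy":0,"wz":0.03},{"hand":-1,"dx":-0.2,"dy":3.5,"dz":0,"wx":0,"wy":0,"wz":0.03},{"hand":-1,"dx":-0.2,"dy":3.5,"dz":0,"wx":0,"wy":0,"wz":0.03},{"hand":-1,"dx":-0.2,"dy":3,"dz":0,"wx":0,"wy":0,"wz":0.03},{"hand":-1,"dx":-0.2,"dy":2.5,"dz":0,"wx":0,"wy":0,"wz":0.03},{"hand":-1,"dx":-0.2,"dy":2,"dz":0,"wx":0,"wy":0,"wz":0.03},{"hand":-1,"dx":-0.2,"dy":1,"dz":0,"wx":0,"wy":0,"wz":0},{"hand":-1,"dx":0,"dy":0,"dz":0,"wx":0,"wy":0,"wz":0},{"hand":-1,"dx":0,"dy":0,"dz":0,"wx":0,"wy":0,"wz":0}]'
python3 -m handwheel '[{"hand":-1,"dx":0,"dy":0,"dz":0,"wx":0,"wy":0,"wz":0},{"hand":-1,"dx":0,"dy":0,"dz":0,"wx":0,"wy":0,"wz":0}]'; python3 o.py
```

```text
time_s: 28.5
position: [0.4378, -0.0637, 0.1538]
tcp_rot: [[0.994, -0.109, 0.001], [-0.109, -0.994, 0.0], [0.001, -0.0, -1.0]]
force: [0.7, -0.8, -6.8]
opening: 0.575
time_s: 29.5
position: [0.4222, 0.1589, 0.1535]
tcp_rot: [[0.995, 0.1, 0.0], [0.1, -0.995, -0.0], [0.0, 0.0, -1.0]]
force: [-1.2, 0.0, -6.5]
opening: 0.569
time_s: 29.7
position: [0.4227, 0.1583, 0.1534]
tcp_rot: [[0.995, 0.098, 0.0], [0.098, -0.995, -0.0], [0.0, 0.0, -1.0]]
force: [-0.4, 0.2, -6.7]
opening: 0.575
pos [0.4227 0.1583 0.1534] yaw 5.62 x.z 0.0001 y.z 0.0002 fix rotvec [0.0002 0.0001 0.    ]
```

```bash
python3 -m handwheel '[{"hand":-1,"dx":-0.1,"dy":1,"dz":-1,"wx":0,"wy":0,"wz":0.003},{"hand":-1,"dx":-0.1,"dy":1.3,"dz":-1.5,"wx":0,"wy":0,"wz":0},{"hand":-1,"dx":-0.1,"dy":1,"dz":-1.5,"wx":0,"wy":0,"wz":0},{"hand":-1,"dx":0,"dy":0.3,"dz":-0.85,"wx":0,"wy":0,"wz":0},{"hand":-1,"dx":0,"dy":0,"dz":0,"wx":0,"wy":0,"wz":0},{"hand":-1,"dx":0,"dy":0,"dz":0,"wx":0,"wy":0,"wz":0},{"hand":-1,"dx":0,"dy":0,"dz":0,"wx":0,"wy":0,"wz":0},{"hand":-1,"dx":0,"dy":0,"dz":0,"wx":0,"wy":0,"wz":0}]'; python3 o.py
python3 - <<'E'
from h import *
for n in ['wrist','scene','top']:
    C=cal(n);p,d=vision.capture(n);save('f_'+n,p);np.savez('pics/f_%s.npz'%n,p=p,d=d,R=C[1],t=C[2])
    if n=='scene': save('f_sc',cv2.resize(p[150:350,220:460],(720,600),interpolation=cv2.INTER_CUBIC))
    if n=='top': save('f_tc',cv2.resize(p[110:260,200:380],(720,600),interpolation=cv2.INTER_CUBIC))
E
```

```text
time_s: 30.5
position: [0.42, 0.195, 0.1055]
tcp_rot: [[0.995, 0.102, 0.001], [0.102, -0.995, 0.0], [0.001, -0.0, -1.0]]
force: [-0.5, -0.7, -7.4]
opening: 0.572
pos [0.42   0.195  0.1055] yaw 5.85 x.z 0.0013 y.z -0.0 fix rotvec [-0.0001  0.0013 -0.    ]
```

View pics/f_wrist.png

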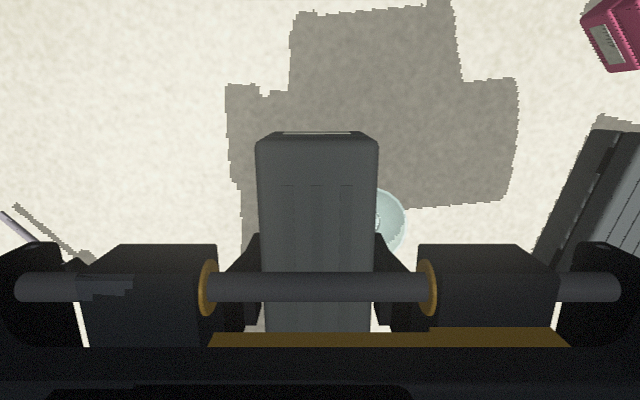

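View pics/f_sc.png

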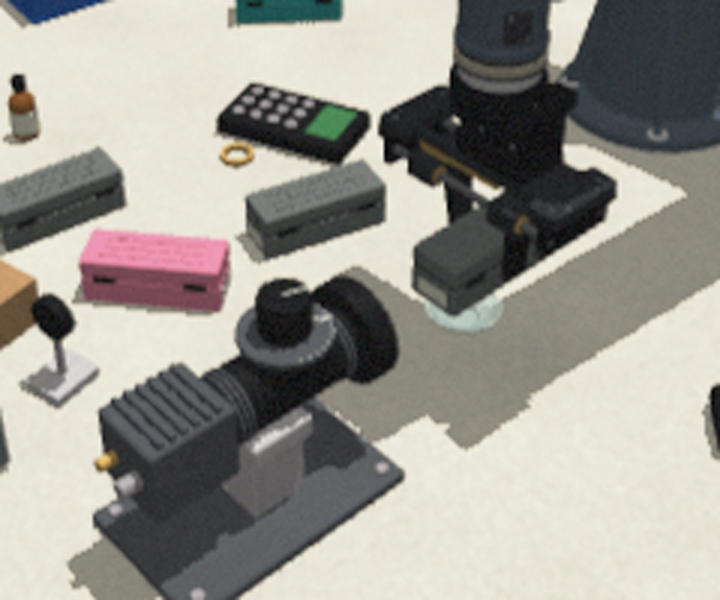

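View pics/f_tc.png

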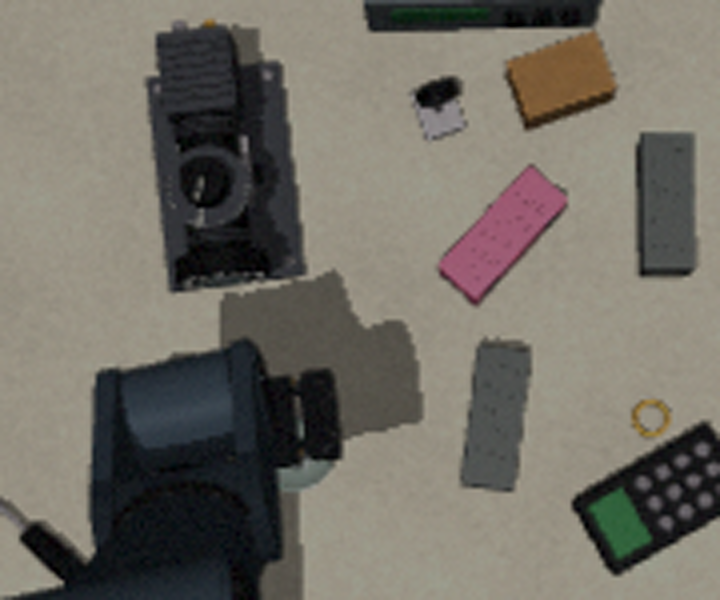

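The case is held in front of the lens with its labelled end at scene crop (432,290), and no case is left where case 2 stood. Now I'll measure the held case's tilt, height and end position.

```bash
python3 - <<'E'
from h import *
z=np.load('pics/f_wrist.npz');d=z['d'];C=(cal('wrist')[0],z['R'],z['t']);P=cloud(d,C)
b=P[145:235,258:378].reshape(-1,3);b=b[abs(b[:,2]-.139)<.012]
for _ in range(4):
    A=np.c_[b[:,:2]-[.45,.198],np.ones(len(b))];s=np.linalg.lstsq(A,b[:,2],rcond=None)[0];r=b[:,2]-A@s;b=b[abs(r)<.002]
yaw=np.radians(5.8);u=np.array([np.cos(yaw),np.sin(yaw)]);v=np.array([-u[1],u[0]])
print('plane z at (.45,.198)',s[2],'pitch',np.degrees(np.arctan(s[:2]@u)),'roll',np.degrees(np.arctan(s[:2]@v)),len(b))
m=(d>0)&(abs(P[...,2]-.139)<.004);m[245:]=0;q=P[m][:,:2]
r=cv2.minAreaRect(q.astype(np.float32));print(r)
kn=np.array([.6337,.2162]);a=(q-kn)@u;l=(q-kn)@v
print('front top edge from lens', -.0815-np.percentile(a,99.7),-.0815-a.max(),'lateral',np.percentile(l,[.5,99.5]))
mf=(d>0)&(P[...,2]<.135)&(P[...,2]>.08)&(abs((P[...,:2]-kn)@v)<.03);mf[245:]=0
f=(P[mf][:,:2]-kn)@u;print('front face', mf.sum(), -.0815-np.median(f) if mf.sum() else None)
# lens ring front from w3
for w in ['w3','w5']:
    z=np.load('pics/%s.npz'%w);P=cloud(z['d'],(C[0],z['R'],z['t']))
    m=(z['d']>0)&(P[...,2]>.13)&(P[...,2]<.16)&(((P[...,:2]-kn)@u)<-.05)&(((P[...,:2]-kn)@u)>-.12)&(abs((P[...,:2]-kn)@v)<.05)
    q=(P[m][:,:2]-kn);print(w,'lens front along',np.percentile(q@u,[.5,2]),'lat',np.percentile(q@v,[1,99]),'zmax',P[m][:,2].max())
E
```

```text
plane z at (.45,.198) 0.13953263446182845 pitch -0.32538433196774974 roll -0.1190702704036274 10569
((0.46002838015556335, 0.20061920583248138), (0.045693136751651764, 0.050339050590991974), 6.101908206939697)
front top edge from lens 0.07016269042364974 0.07001174053523672 lateral [-0.02243789  0.02650214]
front face 845 0.07012395243164339
w3 lens front along [-0.07649781 -0.07578242] lat [-0.03723421  0.03705838] zmax 0.15833895885723778
w5 lens front along [-0.07661323 -0.07602917] lat [-0.03757904  0.03638646] zmax 0.15826478001019922
```

The end is 70.0 mm from the lens, tilt 0.3° or less and yaw within 0.3°. It sits about 1.5 mm to the left and 0.8 mm high, so a small trim.

```bash
python3 -m handwheel '[{"hand":-1,"dx":0,"dy":-0.15,"dz":-0.08,"wx":0,"wy":0.005,"wz":0},{"hand":-1,"dx":0,"dy":0,"dz":0,"wx":0,"wy":0,"wz":0},{"hand":-1,"dx":0,"dy":0,"dz":0,"wx":0,"wy":0,"wz":0},{"hand":-1,"dx":0,"dy":0,"dz":0,"wx":0,"wy":0,"wz":0},{"hand":-1,"dx":0,"dy":0,"dz":0,"wx":0,"wy":0,"wz":0},{"hand":-1,"dx":0,"dy":0,"dz":0,"wx":0,"wy":0,"wz":0}]'; python3 o.py
python3 - <<'E'
from h import *
C=cal('wrist');p,d=vision.capture('wrist');P=cloud(d,C)
b=P[145:235,258:378].reshape(-1,3);b=b[abs(b[:,2]-.139)<.012]
for _ in range(4):
    A=np.c_[b[:,:2]-[.45,.198],np.ones(len(b))];s=np.linalg.lstsq(A,b[:,2],rcond=None)[0];r=b[:,2]-A@s;b=b[abs(r)<.002]
yaw=np.radians(5.8);u=np.array([np.cos(yaw),np.sin(yaw)]);v=np.array([-u[1],u[0]])
print('top z',s[2],'pitch',np.degrees(np.arctan(s[:2]@u)))
m=(d>0)&(abs(P[...,2]-.139)<.004);m[245:]=0;q=P[m][:,:2]
kn=np.array([.6337,.2162]);a=(q-kn)@u;l=(q-kn)@v
r=cv2.minAreaRect(q.astype(np.float32));print('yaw',r[2],'lat',(np.array(r[0])-kn)@v,'dist',-.0815-np.percentile(a,99.7))
print(bot.read_state()['qvel'].round(2))
E
```

```text
time_s: 31.25
position: [0.4194, 0.1937, 0.1041]
tcp_rot: [[0.995, 0.103, -0.005], [0.103, -0.995, -0.0], [-0.005, -0.0, -1.0]]
force: [-0.1, -0.6, -7.2]
opening: 0.569
pos [0.4194 0.1937 0.1041] yaw 5.89 x.z -0.0051 y.z -0.0004 fix rotvec [ 0.0001 -0.0052  0.    ]
top z 0.1379268054445195 pitch -0.6424448023398269
yaw 6.047035217285156 lat 0.0008104547340858081 dist 0.0709481765551155
[-0.08  0.01  0.02 -0.05  0.03 -0.02]
```

```bash
python3 -m handwheel '[{"hand":-1,"dx":0.05,"dy":-0.05,"dz":0.04,"wx":0,"wy":-0.011,"wz":0},{"hand":-1,"dx":0,"dy":0,"dz":0,"wx":0,"wy":0,"wz":0},{"hand":-1,"dx":0,"dy":0,"dz":0,"wx":0,"wy":0,"wz":0},{"hand":-1,"dx":0,"dy":0,"dz":0,"wx":0,"wy":0,"wz":0},{"hand":-1,"dx":0,"dy":0,"dz":0,"wx":0,"wy":0,"wz":0},{"hand":-1,"dx":0,"dy":0,"dz":0,"wx":0,"wy":0,"wz":0},{"hand":-1,"dx":0,"dy":0,"dz":0,"wx":0,"wy":0,"wz":0},{"hand":-1,"dx":0,"dy":0,"dz":0,"wx":0,"wy":0,"wz":0}]'; python3 o.py
python3 - <<'E'
from h import *
C=cal('wrist');p,d=vision.capture('wrist');P=cloud(d,C)
b=P[145:235,258:378].reshape(-1,3);b=b[abs(b[:,2]-.139)<.012]
for _ in range(4):
    A=np.c_[b[:,:2]-[.45,.198],np.ones(len(b))];s=np.linalg.lstsq(A,b[:,2],rcond=None)[0];r=b[:,2]-A@s;b=b[abs(r)<.002]
yaw=np.radians(5.8);u=np.array([np.cos(yaw),np.sin(yaw)]);v=np.array([-u[1],u[0]])
print('top z',s[2],'pitch',np.degrees(np.arctan(s[:2]@u)))
m=(d>0)&(abs(P[...,2]-.139)<.004);m[245:]=0;q=P[m][:,:2]
kn=np.array([.6337,.2162]);a=(q-kn)@u
r=cv2.minAreaRect(q.astype(np.float32));print('yaw',r[2],'lat',(np.array(r[0])-kn)@v,'dist',-.0815-np.percentile(a,99.7))
# other objects vs. start, from top view
t,dt=vision.capture('top');z=np.load('pics/top0.npz');diff=(np.abs(t.astype(int)-z['p']).max(2)>60).astype(np.uint8)
save('end_top',cv2.resize(t[70:270,180:500],(800,500)))
E
```

```text
time_s: 32.1
position: [0.4199, 0.1932, 0.1045]
tcp_rot: [[0.995, 0.103, 0.006], [0.103, -0.995, -0.0], [0.006, 0.001, -1.0]]
force: [-0.3, -0.2, -7.6]
opening: 0.571
pos [0.4199 0.1932 0.1045] yaw 5.89 x.z 0.0059 y.z 0.0007 fix rotvec [0.0001 0.006  0.    ]
top z 0.1386780648276507 pitch 0.01420758957864558
yaw 6.2481913566589355 lat 0.0002461460920727213 dist 0.07054702014422938
```

View pics/end_top.png

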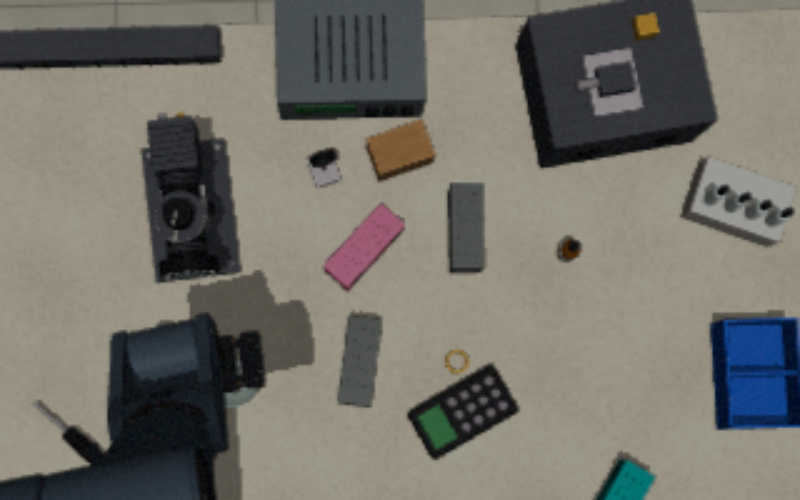

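The top view shows the other cases at (360,358) and (466,227) and the bystanders all in place. The held case is level (0.0°), 70.5 mm from the lens, 0.2 mm off centre and about 115 mm high at its middle. Handing in.

```bash
python3 -c "
from rig import hand_in
hand_in()"
```

```text
the job is handed in; nothing more can be done
```

I set the focus, found the rattling case and handed the job in at about 32 s, with that case held in front of the lens. The rattler is the one that stood at (0.454, −0.348). I did not pick up or shake the third grey case, at (0.63, −0.20), because the second one had already shown a loose ball.

- **Focus:** I turned the knob about 72° clockwise. The pointer read 166.6–166.9° and the index mark about 166.9°, so they agree within about 0.5°.
- **First case (sound):** I tipped the case at (0.434, −0.032) about 21–27° each way and took small-angle readings. Its balance did not shift. I set it back down; it then measured within about 1 mm and 0.2° of its start.
- **Second case (rattles):** Its moment swung 0.195 N m between ±5.7°, where a solid case of its weight would give about 0.35. Between ±2° the swing was about zero, where a solid case would give about 0.12. Both match a rolling ball. The readings carry noise of about ±0.03 N m.
- **Shaking:** I shook both cases by tipping them end to end, not by moving them quickly back and forth.
- **Final hold:** The case is level, and its end is about 70.5 mm from the lens. It is about 0.2 mm off centre sideways, with its middle about 115 mm up. The yaw readings differ slightly: 5.9° from the robot and 6.2° from the picture, against about 5.8° for the camera.
- **Checks that disagreed:** The top camera put the knob about 4 mm from the wrist camera's estimate, and I used the wrist camera. One small levelling correction went the wrong way and I reversed it.
- **Everything else:** The last top view showed the other objects in place, though the arm hid part of the area near the dish and screwdriver.

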